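# Set a drink place: slate coaster from its stand, then the tumbler

## Robot

A 6-joint arm with a two-finger parallel gripper is mounted at the origin on a cart in front of the work surface, level with it; the furniture and walls round the work are solid. World frame = base frame: x ahead of the robot, y to its left, z up, the work surface at z = 0. Lengths are in m, angles in degrees, forces in N, time in s.
With the tool pointing down it reaches from about 0.375 to 0.9 m from the base axis. Payload 3.1 kg.
Tool frame: the origin (TCP) lies at the very end of the fingers, on their centre line; the grasp point (between the pads) lies 19 mm behind it; z points along the fingers, y is the line along which they close (so a half turn about z gives the same grasp; the last joint's range is limited). The gripper opens to 87 mm and grips with 3 to 60 N. Pads are 19 mm wide; open, the fingers measure 117 mm over their backs; the gripper's body (75 mm by 190 mm) begins 51 mm behind the grasp point.
Start: joints at [59.444, 30.224, 82.088, -0, 67.689, -10.227], TCP at [0.217, 0.586, 0.194] pointing down, gripper open.
Joint ranges: [-176.69, 176.69], [-43.24, 126.21], [12.49, 139.97], [-82, 262], [0, 151.66], [-163.58, 163.58]. Speed limits (degrees/s): [159.86, 159.86, 180, 180, 180, 180].

## Interface

Orientations are given as a 3x3 rotation matrix whose columns are the frame's x, y, z axes.
In Python, from rig import bot gives the robot as it stands.
- The arm moves only by the tool move_arm, never from a script. Its argument "increments" is a list of rows, each an object with "xyz": the shift along the tool's x, y, z in mm, a list of three; "roll": the turn about the tool's z in rad; "grip": the opening in per cent of the stroke, from 0 (shut) to 100 (fully open). A call has 1 to 5 rows; each row shifts and turns the commanded pose from where the row before left it, along the tool's axes as they then stand; what a row does not reach is not made up. A row lasts 1/12 s, in which the tool goes at most 41.7 mm and 7.16 degrees, less where a joint would pass 70% of its speed; a pose out of reach is approached as far as the arm can. A call is refused whole if a number of a shift passes 41.7 or a number of a turn 0.125, either way. A call with a gripper value outside its range is refused whole. The fingers move at their own pace and stop on an object; the grip force is fixed at half the most. Time passes only in rows, so rows that do not move let the fingers close. It gives the time, the measured TCP pose, the force, the opening and the grip force at its end, in the units of the state.
- bot.read_state(): the state, without advancing time (a new reading comes with each control period).
- bot.capture(name): name is "scene" or "top"; returns (picture, depth): 400x640x3 uint8, red, green, blue; 400x640 float32, m along the optical axis (not along the pixel's ray), 0 where there is no reading.
- bot.camera_model(name): a dict with "intrinsics" (3x3 intrinsics, pixels), "rvec" (rotation vector, rad) and "tvec" (3), from world to camera coordinates, as OpenCV has them. Camera axes: x right, y down, z forward; pixel columns grow to the right and rows downward; lengths in m; the calibration is good to about 2 mm. A picture is of the moment at which its call begins. camera_model takes no time and is no camera call.
- bot.hand_in(): hands the job in; it is judged then, once.
Trained networks look in the newest picture that a camera, given by its name, has taken for a name from the list of things; names that differ only in an ending like _2 or _b are one class to them, and where a whole thing is asked for, a point or a joint stands for the part that bears it (a point fixed in the world has none). Each returns a list of dicts, best first, with "conf" (0 to 1); they miss things now and then, are a little off and sometimes report something else, mostly with a low value. They report only what shows in the picture. A call takes as long as a camera call. They do not tell look-alikes from the thing itself.
- bot.spot_in(label, camera): "at" ([x, y, z] in m, in the coordinates of the camera as it stood for that picture, good to about 4 mm: the middle of the surface that is visible of it).
- bot.trace(label, camera): "mask" (400x640 bool, what is visible of it).
The state is a dict: "time_s": time; "joint_positions": joint angles; "qvel": joint speeds; "tau": joint torques, N m; "position": TCP position; "tcp_rot": TCP orientation; "force": force on the tool from outside, world axes, zero at the start; "moment": the same for the moment, N m; "opening": opening from 0.0 (shut) to 1.0 (fully open); "grasp_force": force on a finger pad.
Only numpy, scipy, OpenCV 4.12 (cv2) and the standard library are available. Lean on these libraries where they do the work, as an engineer would, in place of code of your own. Each camera call takes 0.05 s, during which the arm holds its last target. There are 200 camera calls.

## Task

Set out a drink on the brass tray: take the slate coaster out of the wooden coaster stand and lay it down flat in the middle of the tray, square with the tray's edges, without letting it topple over onto the brass. After that stand the bare tumbler (the one that is not on a coaster yet) upright in the centre of the coaster; it is cut glass, so set it down gently, and leave the tray and the other things on the counter where they are.

Things in the scene. Friction and masses are not known exactly. Their poses are not given: they have to be found in the camera images.
- coaster: Dark slate coaster, a square plate 68 x 68 x 8 mm, 0.06 kg (may vary by a third), loose. Origin: centre of one of its large faces; x, y along its edges, z its normal, pointing from that face through the plate. At the start it stands on edge in the stand's middle slot, lower edge 12 mm above the counter, its z along the stand's x. Either face may end up on top.
- coaster_mid (a point): The coaster's centre, in the middle of its 8 mm thickness; same axes as coaster.
- coaster_stand: Dark wooden coaster stand, fixed, 88 (x) x 96 (y) x 88 mm high; origin: centre of its underside. Base 12 mm high; two end cheeks 10 mm thick, their inner faces at y = -36 and +36 mm, with rounded tops 88 mm high, higher than the coaster. Between them four low rails along y, up to 37 mm high, make three slots, the outer two empty.
- tumbler: The bare tall cut-glass tumbler, clear, round, 64 mm across, 150 mm high, open at the top, 0.29 kg (may vary a third), loose, standing upright on the counter. Origin: centre of its underside, z up along its axis.
- tray_mid (a point): Centre of the tray's flat floor, 2 mm above the counter; same axes as the tray.
- jigger: Bystander: double-cone brass jigger, 44 mm across, 90 mm high, loose; origin at the centre of its underside.
- salt_cellar: Bystander: small ribbed glass salt cellar, 68 mm across, 40 mm high, loose; origin at the centre of its underside.
- stand_slot (a point): Point on the coaster stand: middle of the floor of its middle slot (11 mm wide, at x = 0), 12 mm above the counter; axes as the stand's. The coaster's top edge is 68 mm above this point, 8 mm below the cheeks' tops: the upper 43 mm of its two faces are free (above the rails), its side edges are hidden behind the cheeks.
- brass_tray: Small brass tray, 231 mm (x) x 141 mm (y), with a rim up to 14 mm high all round, 218 x 128 mm inside the rim; 0.49 kg, loose. Origin: centre of its underside; x along its long sides, y along its short sides, z up. At the start the counter just in front of its middle (towards the robot) is free for about 100 mm; the jigger stands in front of its left end.
- set_tumbler: Bystander: another such tumbler, 158 mm high, that already stands on a slate coaster of its own beyond the tray; origin at the centre of its underside.
Not all that is in view belongs to the job. What is shaped like the coaster but blue, pink or turquoise is not meant.

How it is judged (in metres and radians):
On the way:
1. the coaster lies flat in the middle of the tray, square with it and let go, with nothing on it (horizontal distance between coaster_mid and tray_mid below 0.015 m and z of coaster_mid in the frame of tray_mid between 0.002 and 0.0065 m and angle between the z axis of coaster_mid and the z axis of tray_mid, either way round below 0.06 rad and (angle between the x axis of coaster_mid and the x axis of tray_mid, either way round below 0.14 rad or angle between the x axis of coaster_mid and the y axis of tray_mid, either way round below 0.14 rad) and contact force between each of the arm, the fingers, tumbler and coaster below 0.1 N and horizontal distance between tumbler and coaster_mid above 0.08 m), for 0.2 s.
At the end, for the whole second after the job is handed in: The coaster lies flat on the tray's floor, its centre within 15 mm of the tray's centre and its edges within 8 degrees of the tray's directions; the tumbler stands upright on the coaster (within 3 degrees), its axis within 7 mm of the coaster's centre; both are released and at rest (horizontal distance between coaster_mid and tray_mid below 0.015 m and z of coaster_mid in the frame of tray_mid between 0.002 and 0.0065 m and angle between the z axis of coaster_mid and the z axis of tray_mid, either way round below 0.06 rad and (angle between the x axis of coaster_mid and the x axis of tray_mid, either way round below 0.14 rad or angle between the x axis of coaster_mid and the y axis of tray_mid, either way round below 0.14 rad) and contact force between each of the arm, the fingers and coaster below 0.1 N and horizontal distance between tumbler and coaster_mid below 0.007 m and z of tumbler in the frame of tray_mid between 0.0065 and 0.0105 m and angle between tumbler's own z axis and vertical below 0.05 rad and contact force between the fingers and tumbler below 0.1 N and linear speed of each of tumbler, coaster below 0.02 m/s); the robot touches nothing.
It fails at once if the tumbler is pressed or dropped on the coaster with more than 40 N (contact force between tumbler and coaster above 40 N).
It fails at once if the tumbler is tipped by more than 35 degrees (angle between tumbler's own z axis and vertical above 0.6 rad).
It fails at once if the tray is shifted by more than 30 mm (distance of tray_mid from where it was at the start of the episode above 0.03 m).
It fails at once if the jigger, the salt cellar or the other tumbler is moved by more than 30 mm (distance of any of jigger, salt_cellar, set_tumbler from where it was at the start of the episode above 0.03 m).
It fails at once if the coaster topples over onto the tray (turns faster than 6 rad/s while it touches the tray) (angular speed of coaster above 6 rad/s and contact force between coaster and brass_tray above 0.2 N).
It also fails if it takes over 72 s, if anything falls off the work surface, if the arm or the gripper's body presses on something with over 40 N, if the wrist force passes 120 N, or if a joint passes its speed limit or range.

## Working session

There is one attempt and no reset: what is moved stays moved. The work goes in short steps, Python scripts to look and compute and a tool call to move; the robot and the scene stay as the last step left them, time stands still between calls to the robot, and variables do not carry over. Pictures are saved under pics/ and viewed, at most 10 in all, crops included, and the job is handed in when it is done.

Besides the shell and the picture viewer there is one more tool, called after ">>>" by a JSON object that holds its "api" and its "payload", one argument or row to a line. move_arm: Moves the arm, as the interface text tells. Its arguments: {"type":"object","properties":{"increments":{"type":"array"}},"required":["increments"]}

```bash
mkdir -p pics; ls
cat > h.py <<'E'
from rig import bot
import numpy as np, cv2
def cam(n):
    m=bot.camera_model(n); R=cv2.Rodrigues(np.array(m["rvec"],float))[0]; t=np.array(m["tvec"],float).ravel()
    return np.array(m["intrinsics"],float),R,t
def c2w(n,p):
    K,R,t=cam(n); return (np.atleast_2d(p)-t)@R
def cloud(n,depth):
    K,R,t=cam(n); v,u=np.mgrid[0:400,0:640]; z=depth
    P=np.stack([(u-K[0,2])*z/K[0,0],(v-K[1,2])*z/K[1,1],z],-1)
    return (P-t)@R
E
python3 - <<'E'
from h import *
pics={}
for n in("scene","top"):
    im,d=bot.capture(n); np.savez(f"{n}.npz",im=im,d=d); cv2.imwrite(f"pics/{n}.png",im[...,::-1])
    K,R,t=cam(n); print(n,K[0,0],(-R.T@t).round(3),R[2].round(2))
    for l in("coaster","coaster_stand","tumbler","brass_tray","jigger","salt_cellar","set_tumbler"):
        print(l,[(round(r["conf"],2),c2w(n,r["at"])[0].round(3).tolist()) for r in bot.spot_in(l,n)][:4])
print(bot.read_state())
E
```

```text
pics
scene 509.387800413371 [-0.47  -0.744  0.626] [ 0.73  0.54 -0.41]
coaster [(0.84, [0.332, -0.222, 0.039]), (0.72, [0.409, 0.136, 0.038]), (0.71, [0.462, -0.264, 0.057]), (0.59, [0.322, -0.321, 0.042])]
coaster_stand [(0.81, [0.439, -0.277, 0.034])]
tumbler [(0.91, [0.48, 0.3, 0.088])]
brass_tray [(0.59, [0.617, 0.035, 0.002])]
jigger [(0.71, [0.41, 0.139, 0.039]), (0.42, [0.615, 0.032, 0.003])]
salt_cellar [(0.6, [0.624, -0.206, 0.029])]
set_tumbler [(0.75, [0.65, 0.215, 0.09])]
top 412.32145834432083 [ 0.272 -0.042  1.242] [ 0.21 -0.01 -0.98]
coaster [(0.74, [0.609, 0.036, 0.005]), (0.69, [0.37, -0.424, 0.049]), (0.63, [0.334, -0.308, 0.055]), (0.53, [0.343, -0.208, 0.071])]
coaster_stand [(0.93, [0.459, -0.269, 0.037]), (0.35, [0.462, -0.263, 0.08])]
tumbler [(0.9, [0.5, 0.319, 0.097])]
brass_tray [(0.93, [0.616, 0.036, 0.0]), (0.35, [0.505, 0.32, 0.097])]
jigger [(0.57, [0.419, 0.141, 0.06]), (0.57, [0.465, -0.262, 0.077])]
salt_cellar [(0.59, [0.64, -0.201, 0.031])]
set_tumbler [(0.73, [0.667, 0.231, 0.112])]
{'time_s': 0.8, 'joint_positions': array([ 5.94439077e+01,  3.02208490e+01,  8.20870195e+01,  1.60135909e-03,
        6.76879802e+01, -1.02268356e+01]), 'qvel': array([ 0.00661248, -0.00362663, -0.01593688, -0.18591678, -0.07932939,
       -0.04679135]), 'tau': array([-2.92813755e-03, -4.39953589e+01, -1.76972437e+01,  6.34127995e-02,
        5.02966368e-02,  2.10764696e-06]), 'position': array([0.21709144, 0.58608134, 0.19398069]), 'tcp_rot': array([[-9.37707972e-01,  3.47424466e-01,  1.45684652e-05],
       [ 3.47424466e-01,  9.37707969e-01,  7.55373842e-05],
       [ 1.25825695e-05,  7.58934486e-05, -9.99999997e-01]]), 'force': array([ 0.41728313, -0.51371072,  0.69128545]), 'moment': array([ 0.05733811, -0.00383507, -0.04339467]), 'grasp_force': 0.0, 'opening': 0.9993086597380276}
```

View pics/top.png

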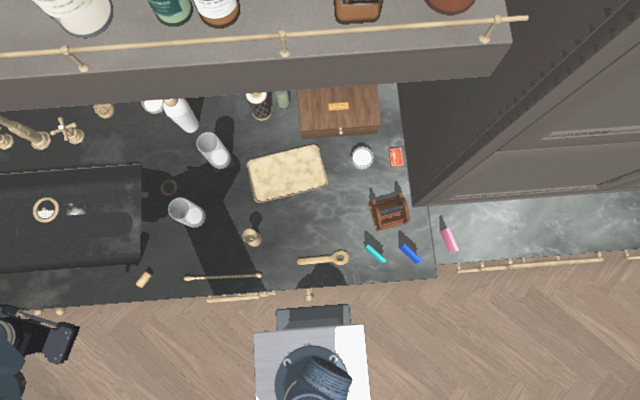

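View pics/scene.png

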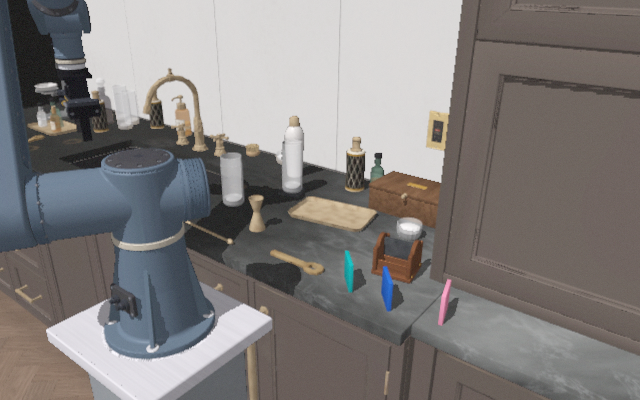

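The top view shows the tray at px (288,173), the stand with the slate coaster at (390,210), the bare tumbler at (187,212) and the set tumbler at (213,150). The jigger is at (252,238), the salt cellar at (362,156), and the teal, blue and pink decoys sit to the right. Next I measure precisely from depth.

Run:
```python
from h import *
for n in("top","scene"):
    f=np.load(n+".npz"); W=cloud(n,f["d"]); im=f["im"]; ok=f["d"]>0
    def reg(x0,x1,y0,y1,z0,z1): return ok&(W[...,0]>x0)&(W[...,0]<x1)&(W[...,1]>y0)&(W[...,1]<y1)&(W[...,2]>z0)&(W[...,2]<z1)
    c=reg(.45,.55,-.1,0,-.03,.03); print(n,"counter z",np.median(W[c][:,2]).round(4))
    def rect(m,s):
        P=W[m]; r=cv2.minAreaRect((P[:,:2]*1000).astype(np.float32)); print(s,len(P),np.round(r[0],1),np.round(r[1],1),round(r[2],1),"z",np.percentile(P[:,2],[5,50,95]).round(3))
    tr=bot.trace("brass_tray",n)[0]["mask"]; rect(tr&reg(.45,.8,-.15,.2,-.01,.03),"tray")
    rect(reg(.38,.54,-.34,-.2,.045,.12),"stand upper")
    rect(reg(.38,.54,-.34,-.2,.078,.1),"stand cheeks top")
    for s,(x,y) in dict(tumbler=(.5,.32),set=(.665,.23)).items():
        m=reg(x-.06,x+.06,y-.06,y+.06,.05,.2); rect(m,s)
        zt=np.percentile(W[m][:,2],97); m2=m&(W[...,2]>zt-.012); rect(m2,s+" top"); 
        if m2.sum()>5: print(cv2.minEnclosingCircle((W[m2][:,:2]*1000).astype(np.float32)))
    if n=="top":
        sh=reg(.6,1.1,-.4,.3,.25,1.2); print("shelf",W[sh].min(0).round(3))
        crop=cv2.resize(im[170:250,340:440],(800,640),interpolation=cv2.INTER_CUBIC)
        v,u=np.where(reg(.38,.54,-.34,-.2,.045,.12)); print(u.min(),u.max(),v.min(),v.max())
        cv2.imwrite("pics/crop.png",cv2.resize(crop,(700,560))[...,::-1])
        # dark grey (slate) points
        hsv=cv2.cvtColor(im,cv2.COLOR_RGB2HSV); m=reg(.38,.54,-.34,-.2,.06,.12); 
        g=m&(hsv[...,1]<70); rect(g,"slate")
        print(np.c_[W[g].round(3),hsv[g][:,1:]][:40])
```

```text
top counter z 0.001
tray 3262 [615.5  32.5] [146.3 233.6] 10.3 z [-0.001  0.003  0.012]
stand upper 439 [ 468.9 -282. ] [ 87.4 132.1] 10.1 z [0.05  0.075 0.089]
stand cheeks top 187 [ 472.2 -282.8] [ 58.6 139.1] 18.2 z [0.079 0.083 0.09 ]
tumbler 598 [497.8 318.2] [61.6 61.2] 86.7 z [0.057 0.112 0.15 ]
tumbler top 119 [498.6 318.7] [60.1 59.5] 86.7 z [0.14  0.148 0.153]
((498.98126220703125, 319.1316223144531), 31.10186767578125)
set 694 [672.5 235.6] [63.2 61.1] 66.7 z [0.058 0.121 0.166]
set top 127 [673.6 235.5] [61.3 58.2] 41.1 z [0.156 0.164 0.169]
((674.8164672851562, 235.51300048828125), 31.67401885986328)
shelf [ 0.6   -0.343  0.25 ]
370 417 187 228
slate 98 [ 469.7 -280.9] [ 87.  130.7] 7.9 z [0.064 0.08  0.085]
[[ 5.22e-01 -3.40e-01  9.20e-02  2.50e+01  7.10e+01]
 [ 5.19e-01 -3.39e-01  9.20e-02  2.50e+01  7.10e+01]
 [ 5.19e-01 -3.40e-01  6.40e-02  1.80e+01  7.00e+01]
 [ 5.15e-01 -2.94e-01  7.00e-02  6.80e+01  1.09e+02]
 [ 5.13e-01 -2.91e-01  6.90e-02  4.90e+01  9.30e+01]
 [ 4.96e-01 -3.40e-01  8.90e-02  2.40e+01  7.40e+01]
 [ 4.93e-01 -3.40e-01  7.60e-02  2.80e+01  7.30e+01
[... 1670 characters left out ...]
00e-02  1.70e+01  9.20e+01]
 [ 4.67e-01 -2.84e-01  8.10e-02  2.00e+01  8.90e+01]]
scene counter z -0.0016
tray 1853 [611.3  41.4] [156.3 256.7] 6.3 z [-0.002  0.001  0.011]
stand upper 821 [ 461.5 -265.3] [89.7 93.9] 11.0 z [0.047 0.066 0.083]
stand cheeks top 134 [ 461.  -265.2] [38.4 92. ] 10.6 z [0.078 0.081 0.086]
tumbler 796 [494.4 316.8] [68.7 65.1] 83.0 z [0.056 0.107 0.146]
tumbler top 181 [496.6 318.7] [66.7 60.6] 76.9 z [0.136 0.143 0.148]
((494.224365234375, 319.8707275390625), 35.61467361450195)
set 801 [672.1 234.7] [72.1 62.2] 41.6 z [0.057 0.116 0.162]
set top 160 [673.1 232.7] [66.7 58.5] 32.5 z [0.152 0.159 0.165]
((672.6756591796875, 233.49520874023438), 34.753414154052734)
```

View pics/crop.png

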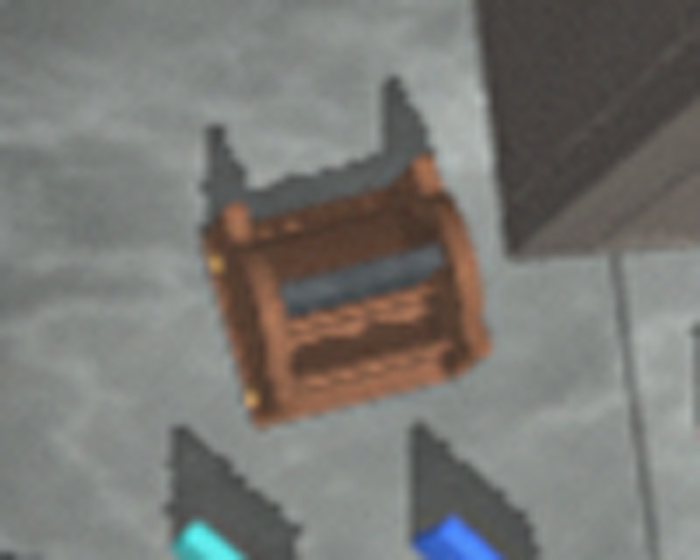

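The crop shows the slate plate (crop (285,298) to (440,258)) in the middle slot, with free gaps on either side. Stand yaw is about 11°. I'll fit the coaster line and plan the moves.

```bash
cat >> h.py <<'E'
def plan(wps,start=None):
    """wps: (x,y,z,yaw_deg of tool y or None). prints rows in mm/rad; max 40mm, .12rad per row"""
    s=bot.read_state(); p=np.array(s["position"])*1000; R=np.array(s["tcp_rot"]); yaw=np.arctan2(R[1,1],R[0,1])
    if start is not None: p,yaw=np.array(start[:3])*1000,np.radians(start[3])
    for x,y,z,a in wps:
        g=np.array([x,y,z])*1000; ga=yaw if a is None else np.radians(a)
        d=(ga-yaw+np.pi/2)%np.pi-np.pi/2
        n=int(max(1,np.ceil(np.abs(g-p).max()/38),np.ceil(np.linalg.norm(g-p)/40),np.ceil(abs(d)/.122)))
        ga=yaw+d; out=[]
        for i in range(n):
            k=n-i; w=(g-p)/k; c,q=np.cos(yaw),np.sin(yaw)
            Y=np.array([c,q,0]);Z=np.array([0,0,-1.]);X=np.cross(Y,Z)
            t=np.array([w@X,w@Y,w@Z]).round(0 if k>1 else 1); r=round(-(ga-yaw)/k,3)
            out.append((t.tolist(),r)); p=p+t[0]*X+t[1]*Y+t[2]*Z; yaw-=r
        print("->",x,y,z,a,*out,sep="\n  ")
E
python3 - <<'E'
from h import *
for n in("top","scene"):
    f=np.load(n+".npz"); W=cloud(n,f["d"]); hsv=cv2.cvtColor(f["im"],cv2.COLOR_RGB2HSV)
    r=np.linalg.norm(W[...,:2]-[.4615,-.2655],axis=-1)
    m=(f["d"]>0)&(r<.034)&(W[...,2]>.074)&(W[...,2]<.09)&(hsv[...,1]<90)
    P=W[m]; l=cv2.fitLine((P[:,:2]*1000).astype(np.float32),cv2.DIST_HUBER,0,.01,.01).ravel()
    print(n,len(P),P.mean(0).round(4),"dir",np.degrees(np.arctan2(l[1],l[0])).round(1))
    m=(f["d"]>0)&(W[...,2]>.008)&(W[...,2]<.03)&(abs(W[...,0]-.37)<.06)&(abs(W[...,1])<.1)
    print("spoon",W[m].min(0).round(3),W[m].max(0).round(3)) if m.any() else 0
plan([(.42,.1,.19,69.7),(.4615,-.2655,.19,11)])
E
```

```text
top 74 [ 0.4658 -0.2641  0.0804] dir -79.2
spoon [ 0.326 -0.1    0.008] [0.409 0.035 0.017]
scene 89 [ 0.4619 -0.2645  0.0776] dir -79.1
spoon [ 0.327 -0.092  0.008] [0.346 0.009 0.01 ]
->
  0.42
  0.1
  0.19
  69.7
  ([-26.0, -28.0, 0.0], np.float64(-0.0))
  ([-26.0, -27.0, 0.0], np.float64(-0.0))
  ([-26.0, -28.0, 0.0], np.float64(-0.0))
  ([-26.0, -27.0, 0.0], np.float64(-0.0))
  ([-26.0, -28.0, 0.0], np.float64(-0.0))
  ([-25.0, -27.0, 0.0], np.float64(-0.0))
  ([-26.0, -28.0, 0.0], np.float64(-0.0))
  ([-25.0, -27.0, 1.0], np.float64(-0.0))
  ([-26.0, -28.0, 0.0], np.float64(-0.0))
  ([-25.0, -27.0, 1.0], np.float64(-0.0))
  ([-26.0, -28.0, 0.0], np.float64(-0.0))
  ([-25.0, -27.0, 1.0], np.float64(-0.0))
  ([-26.0, -28.0, 0.0], np.float64(-0.0))
  ([-25.1, -27.2, 1.0], np.float64(-0.001))
->
  0.4615
  -0.2655
  0.19
  11
  ([-17.0, -33.0, -0.0], np.float64(0.102))
  ([-20.0, -31.0, -0.0], np.float64(0.103))
  ([-23.0, -29.0, -0.0], np.float64(0.102))
  ([-26.0, -26.0, -0.0], np.float64(0.103))
  ([-28.0, -24.0, -0.0], np.float64(0.102))
  ([-30.0, -20.0, -0.0], np.float64(0.103))
  ([-32.0, -17.0, -0.0], np.float64(0.102))
  ([-34.0, -14.0, -0.0], np.float64(0.103))
  ([-36.0, -11.0, -0.0], np.float64(0.102))
  ([-35.9, -6.5, -0.0], np.float64(0.103))
```

>>> {"api": "move_arm", "payload": {
  "increments": [
    {"xyz": [-26, -28, 0], "roll": 0, "grip": 100},
    {"xyz": [-26, -28, 0], "roll": 0, "grip": 100},
    {"xyz": [-26, -28, 0], "roll": 0, "grip": 100},
    {"xyz": [-26, -28, 0], "roll": 0, "grip": 100},
    {"xyz": [-26, -28, 0], "roll": 0, "grip": 100}
  ]
}}

```text
time_s: 1.32
position: [0.2907, 0.4082, 0.1941]
tcp_rot: [[-0.938, 0.347, 0.001], [0.347, 0.938, 0.0], [-0.0, 0.0, -1.0]]
force: [1.2, 0.3, -0.9]
opening: 1.0
grasp_force: 0.0
```

>>> {"api": "move_arm", "payload": {
  "increments": [
    {"xyz": [-26, -28, 0], "roll": 0, "grip": 100},
    {"xyz": [-26, -28, 0], "roll": 0, "grip": 100},
    {"xyz": [-25, -27, 1], "roll": 0, "grip": 100},
    {"xyz": [-26, -28, 0], "roll": 0, "grip": 100},
    {"xyz": [-25, -27, 1], "roll": 0, "grip": 100}
  ]
}}

```text
time_s: 1.73
position: [0.3631, 0.2341, 0.1924]
tcp_rot: [[-0.938, 0.347, 0.001], [0.347, 0.938, 0.0], [-0.001, 0.001, -1.0]]
force: [1.1, 0.3, 0.2]
opening: 1.0
grasp_force: 0.0
```

>>> {"api": "move_arm", "payload": {
  "increments": [
    {"xyz": [-26, -28, 0], "roll": 0, "grip": 100},
    {"xyz": [-25, -27, 1], "roll": 0, "grip": 100},
    {"xyz": [-25, -27, 0], "roll": 0, "grip": 100},
    {"xyz": [-25, -26, 1], "roll": 0, "grip": 100},
    {"xyz": [-17, -33, 0], "roll": 0.102, "grip": 100}
  ]
}}

```text
time_s: 2.15
position: [0.4268, 0.0606, 0.1905]
tcp_rot: [[-0.897, 0.442, 0.004], [0.442, 0.897, -0.0], [-0.004, 0.001, -1.0]]
force: [1.4, -0.2, 0.5]
opening: 1.002
grasp_force: 0.0
```

>>> {"api": "move_arm", "payload": {
  "increments": [
    {"xyz": [-20, -31, 0], "roll": 0.103, "grip": 100},
    {"xyz": [-23, -29, 0], "roll": 0.102, "grip": 100},
    {"xyz": [-26, -26, 0], "roll": 0.103, "grip": 100},
    {"xyz": [-28, -24, 0], "roll": 0.102, "grip": 100},
    {"xyz": [-30, -20, 0], "roll": 0.103, "grip": 100}
  ]
}}

```text
time_s: 2.57
position: [0.4447, -0.122, 0.1902]
tcp_rot: [[-0.561, 0.828, 0.001], [0.828, 0.561, -0.0], [-0.001, 0.0, -1.0]]
force: [0.7, 0.1, -0.9]
opening: 0.999
grasp_force: 0.0
```

>>> {"api": "move_arm", "payload": {
  "increments": [
    {"xyz": [-32, -17, 0], "roll": 0.102, "grip": 100},
    {"xyz": [-34, -14, 0], "roll": 0.103, "grip": 100},
    {"xyz": [-36, -11, 0], "roll": 0.102, "grip": 100},
    {"xyz": [-36, -6, 0], "roll": 0.103, "grip": 100},
    {"xyz": [0, 0, 0], "roll": 0, "grip": 100}
  ]
}}

```text
time_s: 2.98
position: [0.4636, -0.2744, 0.1906]
tcp_rot: [[-0.182, 0.983, 0.005], [0.983, 0.182, -0.007], [-0.008, 0.003, -1.0]]
force: [0.3, -0.5, 0.9]
opening: 1.002
grasp_force: 0.0
```

Run:
```python
from h import *
plan([(.464,-.2645,.19,10.9),(.464,-.2645,.041,10.9)])
print(bot.read_state()["force"])
```

```text
->
  0.464
  -0.2645
  0.19
  10.9
  ([9.6, 2.2, 0.6], np.float64(-0.007))
->
  0.464
  -0.2645
  0.041
  10.9
  ([0.0, 0.0, 37.0], np.float64(-0.0))
  ([0.0, 0.0, 37.0], np.float64(-0.0))
  ([0.0, 0.0, 38.0], np.float64(-0.0))
  ([0.0, 0.0, 37.0], np.float64(-0.0))
[ 0.28955876 -0.54350718  0.89030314]
```

>>> {"api": "move_arm", "payload": {
  "increments": [
    {"xyz": [10, 2, 1], "roll": -0.007, "grip": 100},
    {"xyz": [0, 0, 0], "roll": 0, "grip": 100},
    {"xyz": [0, 0, 35], "roll": 0, "grip": 100},
    {"xyz": [0, 0, 35], "roll": 0, "grip": 100},
    {"xyz": [0, 0, 35], "roll": 0, "grip": 100}
  ]
}}

```text
time_s: 3.4
position: [0.4615, -0.2539, 0.0839]
tcp_rot: [[-0.2, 0.98, 0.001], [0.98, 0.2, -0.001], [-0.001, 0.001, -1.0]]
force: [-0.3, -0.4, -0.8]
opening: 1.002
grasp_force: 0.0
```

>>> {"api": "move_arm", "payload": {
  "increments": [
    {"xyz": [0, 0, 25], "roll": 0, "grip": 100},
    {"xyz": [0, 0, 17], "roll": 0, "grip": 100},
    {"xyz": [0, 0, 0], "roll": 0, "grip": 100},
    {"xyz": [0, 0, 0], "roll": 0, "grip": 60},
    {"xyz": [0, 0, 0], "roll": 0, "grip": 30}
  ]
}}

```text
time_s: 3.82
position: [0.4619, -0.2552, 0.0431]
tcp_rot: [[-0.198, 0.98, 0.001], [0.98, 0.198, -0.001], [-0.001, 0.001, -1.0]]
force: [0.2, 0.4, 0.4]
opening: 0.918
grasp_force: 0.0
```

Run:
```python
from h import *
im,d=bot.capture("scene"); c=im[220:300,350:450]
cv2.imwrite("pics/s2.png",cv2.resize(c,(700,560),interpolation=cv2.INTER_CUBIC)[...,::-1])
```

```text
(no output)
```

View pics/s2.png

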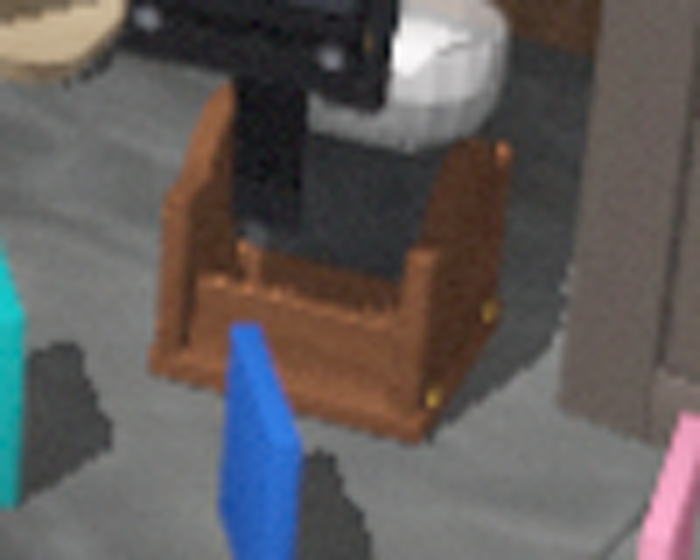

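The left (near) finger stands at crop (270,160), close to the left cheek because the tool is 9 mm off along y. I'll correct that before closing.

>>> {"api": "move_arm", "payload": {
  "increments": [
    {"xyz": [-9, 0, 1], "roll": 0.008, "grip": 60},
    {"xyz": [0, 0, 0], "roll": 0, "grip": 40},
    {"xyz": [0, 0, 0], "roll": 0, "grip": 20},
    {"xyz": [0, 0, 0], "roll": 0, "grip": 0},
    {"xyz": [0, 0, 0], "roll": 0, "grip": 0}
  ]
}}

```text
time_s: 4.28
position: [0.463, -0.2649, 0.0412]
tcp_rot: [[-0.189, 0.982, 0.0], [0.982, 0.189, -0.0], [-0.0, 0.0, -1.0]]
force: [0.2, -0.4, 0.8]
opening: 0.507
grasp_force: 0.0
```

>>> {"api": "move_arm", "payload": {
  "increments": [
    {"xyz": [0, 0, 0], "roll": 0, "grip": 0},
    {"xyz": [0, 0, 0], "roll": 0, "grip": 0},
    {"xyz": [0, 0, 0], "roll": 0, "grip": 0},
    {"xyz": [0, 0, 0], "roll": 0, "grip": 0},
    {"xyz": [0, 0, 0], "roll": 0, "grip": 0}
  ]
}}

```text
time_s: 4.7
position: [0.4631, -0.2647, 0.0409]
tcp_rot: [[-0.189, 0.982, -0.0], [0.982, 0.189, 0.0], [0.0, -0.0, -1.0]]
force: [0.2, -1.1, 0.5]
opening: 0.127
grasp_force: 0.0
```

>>> {"api": "move_arm", "payload": {
  "increments": [
    {"xyz": [0, 0, 0], "roll": 0, "grip": 0},
    {"xyz": [0, 0, 0], "roll": 0, "grip": 0},
    {"xyz": [0, 0, 0], "roll": 0, "grip": 0},
    {"xyz": [0, 0, 0], "roll": 0, "grip": 0},
    {"xyz": [0, 0, 0], "roll": 0, "grip": 0}
  ]
}}

```text
time_s: 5.12
position: [0.4635, -0.2647, 0.041]
tcp_rot: [[-0.189, 0.982, 0.001], [0.982, 0.189, -0.0], [-0.0, 0.001, -1.0]]
force: [1.9, 0.3, -0.9]
opening: 0.097
grasp_force: 29.8
```

Run:
```python
from h import *
plan([(.463,-.2645,.14,None),(.455,-.08,.14,None),(.455,-.08,.032,None)])
```

```text
->
  0.463
  -0.2645
  0.14
  None
  ([0.0, -0.0, -33.0], np.float64(-0.0))
  ([0.0, -0.0, -33.0], np.float64(-0.0))
  ([0.3, -0.4, -33.0], np.float64(-0.0))
->
  0.455
  -0.08
  0.14
  None
  ([37.0, 5.0, -0.0], np.float64(-0.0))
  ([36.0, 5.0, -0.0], np.float64(-0.0))
  ([37.0, 6.0, -0.0], np.float64(-0.0))
  ([36.0, 5.0, -0.0], np.float64(-0.0))
  ([36.7, 5.9, -0.0], np.float64(-0.0))
->
  0.455
  -0.08
  0.032
  None
  ([0.0, -0.0, 36.0], np.float64(-0.0))
  ([0.0, -0.0, 36.0], np.float64(-0.0))
  ([0.0, -0.0, 36.0], np.float64(-0.0))
```

>>> {"api": "move_arm", "payload": {
  "increments": [
    {"xyz": [0, 0, -20], "roll": 0, "grip": 0},
    {"xyz": [0, 0, -30], "roll": 0, "grip": 0},
    {"xyz": [0, 0, -30], "roll": 0, "grip": 0},
    {"xyz": [0, 0, -20], "roll": 0, "grip": 0},
    {"xyz": [0, 0, 0], "roll": 0, "grip": 0}
  ]
}}

```text
time_s: 5.53
position: [0.4648, -0.2668, 0.145]
tcp_rot: [[-0.19, 0.982, 0.005], [0.982, 0.19, -0.006], [-0.007, 0.004, -1.0]]
force: [-0.0, -0.3, -0.8]
opening: 0.091
grasp_force: 29.8
```

>>> {"api": "move_arm", "payload": {
  "increments": [
    {"xyz": [36, 5, 0], "roll": 0, "grip": 0},
    {"xyz": [36, 5, 0], "roll": 0, "grip": 0},
    {"xyz": [37, 6, 0], "roll": 0, "grip": 0},
    {"xyz": [36, 5, 0], "roll": 0, "grip": 0},
    {"xyz": [37, 6, 0], "roll": 0, "grip": 0}
  ]
}}

```text
time_s: 5.95
position: [0.4534, -0.0794, 0.14]
tcp_rot: [[-0.188, 0.982, -0.003], [0.982, 0.188, 0.0], [0.001, -0.003, -1.0]]
force: [0.9, 0.3, -0.4]
opening: 0.094
grasp_force: 29.8
```

>>> {"api": "move_arm", "payload": {
  "increments": [
    {"xyz": [0, 0, 30], "roll": 0, "grip": 0},
    {"xyz": [0, 0, 30], "roll": 0, "grip": 0},
    {"xyz": [0, 0, 25], "roll": 0, "grip": 0},
    {"xyz": [0, 0, 15], "roll": 0, "grip": 0},
    {"xyz": [0, 0, 0], "roll": 0, "grip": 0}
  ]
}}

```text
time_s: 6.37
position: [0.4518, -0.0797, 0.0377]
tcp_rot: [[-0.19, 0.982, -0.008], [0.982, 0.19, 0.003], [0.005, -0.008, -1.0]]
force: [0.3, 0.6, -0.5]
opening: 0.097
grasp_force: 29.8
```

>>> {"api": "move_arm", "payload": {
  "increments": [
    {"xyz": [0, 0, 4], "roll": 0, "grip": 0},
    {"xyz": [0, 0, 0], "roll": 0, "grip": 0},
    {"xyz": [0, 0, 0], "roll": 0, "grip": 0}
  ]
}}

```text
time_s: 6.62
position: [0.4556, -0.0812, 0.0375]
tcp_rot: [[-0.189, 0.982, 0.001], [0.982, 0.189, -0.001], [-0.001, 0.001, -1.0]]
force: [-0.4, 0.4, -0.9]
opening: 0.092
grasp_force: 29.8
```

Run:
```python
from h import *
im,d=bot.capture("scene"); c=im[190:310,230:430]
cv2.imwrite("pics/s3.png",cv2.resize(c,(800,480),interpolation=cv2.INTER_CUBIC)[...,::-1])
```

```text
(no output)
```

View pics/s3.png

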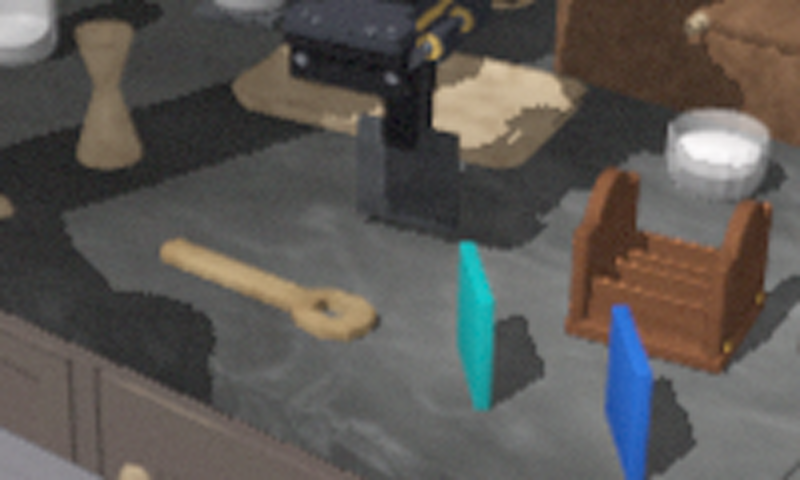

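The coaster is held upright at crop (410,175), clear of everything, and the spoon is well off. I'll lower it to the counter and release.

>>> {"api": "move_arm", "payload": {
  "increments": [
    {"xyz": [0, 0, 5], "roll": 0, "grip": 0},
    {"xyz": [0, 0, 2], "roll": 0, "grip": 0},
    {"xyz": [0, 0, 1], "roll": 0, "grip": 0},
    {"xyz": [0, 0, 0], "roll": 0, "grip": 0},
    {"xyz": [0, 0, 0], "roll": 0, "grip": 0}
  ]
}}

```text
time_s: 7.08
position: [0.4552, -0.0809, 0.029]
tcp_rot: [[-0.189, 0.982, 0.0], [0.982, 0.189, -0.0], [-0.0, 0.0, -1.0]]
force: [-0.4, -0.0, -0.2]
opening: 0.093
grasp_force: 29.8
```

>>> {"api": "move_arm", "payload": {
  "increments": [
    {"xyz": [0, 0, 0], "roll": 0, "grip": 40},
    {"xyz": [0, 0, 0], "roll": 0, "grip": 100},
    {"xyz": [0, 0, 0], "roll": 0, "grip": 100},
    {"xyz": [0, 0, 0], "roll": 0, "grip": 100},
    {"xyz": [0, 0, 0], "roll": 0, "grip": 100}
  ]
}}

```text
time_s: 7.5
position: [0.4553, -0.0809, 0.029]
tcp_rot: [[-0.189, 0.982, 0.0], [0.982, 0.189, -0.0], [-0.0, 0.0, -1.0]]
force: [0.3, 0.3, -0.2]
opening: 0.388
grasp_force: 0.0
```

>>> {"api": "move_arm", "payload": {
  "increments": [
    {"xyz": [0, 0, 0], "roll": 0, "grip": 100},
    {"xyz": [0, 0, 0], "roll": 0, "grip": 100},
    {"xyz": [0, 0, 0], "roll": 0, "grip": 100},
    {"xyz": [0, 0, 0], "roll": 0, "grip": 100},
    {"xyz": [0, 0, 0], "roll": 0, "grip": 100}
  ]
}}

```text
time_s: 7.92
position: [0.4552, -0.0809, 0.029]
tcp_rot: [[-0.189, 0.982, -0.0], [0.982, 0.189, -0.0], [-0.0, -0.0, -1.0]]
force: [0.1, 0.3, -0.6]
opening: 0.766
grasp_force: 0.0
```

Run:
```python
from h import *
im,d=bot.capture("scene"); c=im[190:310,230:430]
cv2.imwrite("pics/s4.png",cv2.resize(c,(800,480),interpolation=cv2.INTER_CUBIC)[...,::-1])
```

```text
(no output)
```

View pics/s4.png

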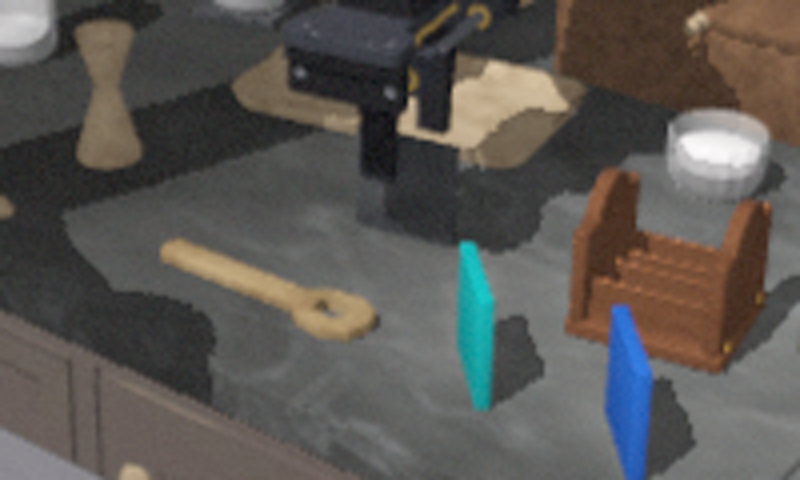

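The coaster stands free on the counter at crop (420,190), between the opening fingers. Now I'll push it over away from the robot, onto the bare counter.

>>> {"api": "move_arm", "payload": {
  "increments": [
    {"xyz": [0, 0, 0], "roll": 0, "grip": 100},
    {"xyz": [0, 0, 0], "roll": 0, "grip": 100},
    {"xyz": [0, 0, 0], "roll": 0, "grip": 100},
    {"xyz": [0, 15, -5], "roll": 0, "grip": 100},
    {"xyz": [0, 15, -5], "roll": 0, "grip": 100}
  ]
}}

```text
time_s: 8.38
position: [0.4837, -0.0749, 0.0388]
tcp_rot: [[-0.188, 0.982, -0.002], [0.982, 0.188, 0.001], [0.001, -0.002, -1.0]]
force: [0.9, -0.2, -0.1]
opening: 0.998
grasp_force: 0.0
```

>>> {"api": "move_arm", "payload": {
  "increments": [
    {"xyz": [0, 5, 0], "roll": 0, "grip": 100},
    {"xyz": [0, 4, 0], "roll": 0, "grip": 100},
    {"xyz": [0, 3, 0], "roll": 0, "grip": 100},
    {"xyz": [0, 3, 0], "roll": 0, "grip": 100},
    {"xyz": [0, 3, 0], "roll": 0, "grip": 100}
  ]
}}

```text
time_s: 8.8
position: [0.5016, -0.0716, 0.0386]
tcp_rot: [[-0.189, 0.982, -0.002], [0.982, 0.189, 0.001], [0.001, -0.001, -1.0]]
force: [1.7, -0.1, 0.4]
opening: 0.997
grasp_force: 0.0
```

>>> {"api": "move_arm", "payload": {
  "increments": [
    {"xyz": [0, 0, 0], "roll": 0, "grip": 100},
    {"xyz": [0, 0, 0], "roll": 0, "grip": 100},
    {"xyz": [0, 0, 0], "roll": 0, "grip": 100},
    {"xyz": [0, 0, 0], "roll": 0, "grip": 100}
  ]
}}

```text
time_s: 9.13
position: [0.502, -0.0718, 0.0389]
tcp_rot: [[-0.189, 0.982, -0.001], [0.982, 0.189, 0.0], [0.0, -0.0, -1.0]]
force: [-0.4, 0.1, -0.3]
opening: 0.998
grasp_force: 0.0
```

Run:
```python
from h import *
im,d=bot.capture("scene"); c=im[190:310,230:430]
cv2.imwrite("pics/s5.png",cv2.resize(c,(800,480),interpolation=cv2.INTER_CUBIC)[...,::-1])
np.savez("s5.npz",im=im,d=d)
W=cloud("scene",d); m=(d>0)&(abs(W[...,0]-.49)<.07)&(abs(W[...,1]+.075)<.06)&(W[...,2]>.0035)&(W[...,2]<.02)
r=cv2.minAreaRect((W[m][:,:2]*1000).astype(np.float32)); print(m.sum(),r, np.percentile(W[m][:,2],[5,50,95]))
```

```text
387 ((511.4500732421875, -67.99274444580078), (118.32080841064453, 74.17736053466797), 19.05051040649414) [0.00440409 0.0065288  0.00931259]
```

View pics/s5.png

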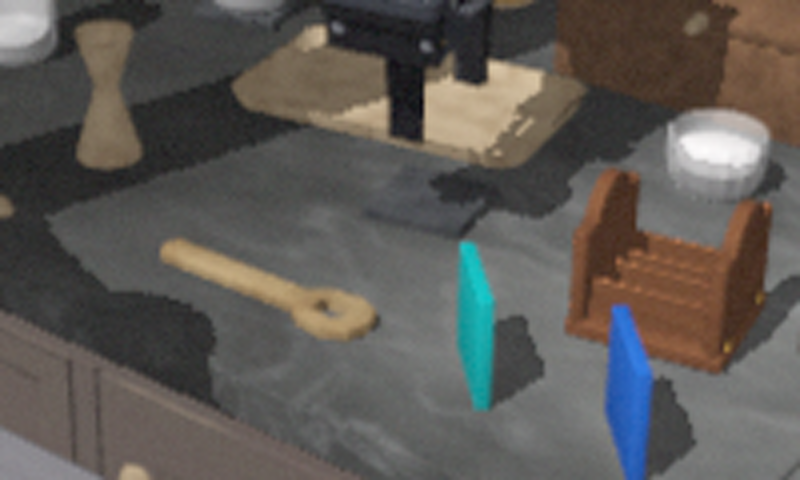

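The coaster now lies flat at crop (430,198), in front of the tray. I'll locate it.

Run:
```python
from h import *
K,R,t=cam("scene")
def ray(u,v,z):
    d=R.T@np.linalg.inv(K)@[u,v,1]; o=-R.T@t; return (o+d*(z-o[2])/d[2])
for (cu,cv_) in((365,210),(470,230),(403,167),(490,195)): print(ray(230+cu/4,190+cv_/4,.008).round(4))
for n in("scene","top"):
    bot.capture(n)
    for r in bot.spot_in("coaster",n):
        p=c2w(n,r["at"])[0]
        if abs(p[0]-.5)<.06 and abs(p[1]+.07)<.06: print(n,round(r["conf"],2),p.round(4))
    for r in bot.trace("coaster",n):
        v,u=np.where(r["mask"]); P=np.array([ray(a,b,.008) for a,b in zip(u,v)]) if n=="scene" else None
        if P is not None and abs(P[:,1].mean()+.07)<.06 and abs(P[:,0].mean()-.5)<.06: print(cv2.minAreaRect((P[:,:2]*1000).astype(np.float32)),len(P),r["conf"])
```

```text
[ 0.4489 -0.0546  0.008 ]
[ 0.4691 -0.1222  0.008 ]
[ 0.5127 -0.0379  0.008 ]
[ 0.516  -0.1056  0.008 ]
scene 0.65 [ 0.484  -0.0736  0.003 ]
((486.63861083984375, -78.21148681640625), (84.99524688720703, 76.8768310546875), 10.77551555633545) 438 0.82
```

>>> {"api": "move_arm", "payload": {
  "increments": [
    {"xyz": [-3, -12, 0], "roll": 0, "grip": 100},
    {"xyz": [0, 0, 0], "roll": 0, "grip": 100},
    {"xyz": [0, 0, 12], "roll": 0, "grip": 100},
    {"xyz": [0, 0, 9], "roll": 0, "grip": 100},
    {"xyz": [0, 0, 0], "roll": 0, "grip": 100}
  ]
}}

```text
time_s: 9.9
position: [0.4903, -0.0766, 0.0166]
tcp_rot: [[-0.189, 0.982, -0.003], [0.982, 0.189, 0.001], [0.002, -0.002, -1.0]]
force: [-0.2, 0.8, 0.0]
opening: 1.002
grasp_force: 0.0
```

Run:
```python
from h import *
im,d=bot.capture("scene"); c=im[210:270,290:390]
cv2.imwrite("pics/s6.png",cv2.resize(c,(800,480),interpolation=cv2.INTER_CUBIC)[...,::-1])
print(bot.read_state()["position"])
```

```text
[ 0.49055316 -0.07670637  0.01709284]
```

View pics/s6.png

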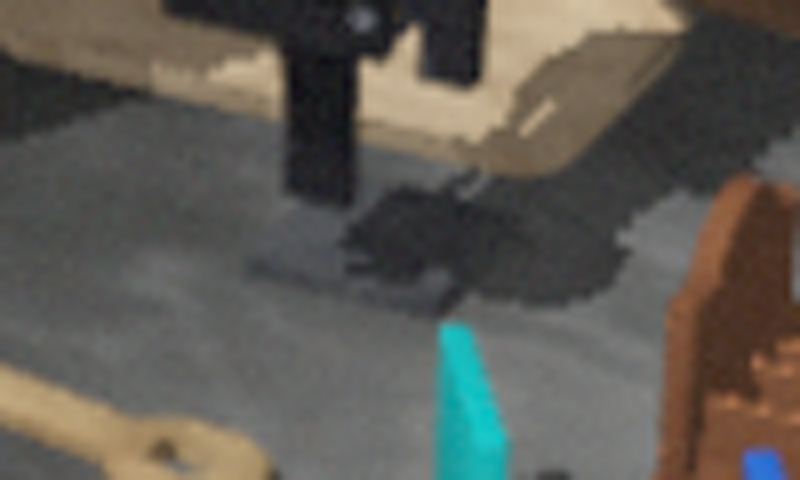

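Run:
```python
from h import *
m=bot.camera_model("scene")
Y=np.array([.982,.189,0]);X=np.array([-.189,.982,0]);c=np.array([.4905,-.0767,0])
def pr(p,s):
    q=cv2.projectPoints(np.array([p]),np.array(m["rvec"]),np.array(m["tvec"]),np.array(m["intrinsics"]),None)[0].ravel()
    print(s,((q-[290,210])*8).round())
for sx in(-1,1):
    pr(c-.0435*Y+sx*.0095*X+[0,0,.017],"tip now"); pr(c-.0435*Y+sx*.0095*X,"tip on counter")
    pr(c-.034*Y+sx*.034*X,"coaster near bottom"); pr(c-.034*Y+sx*.034*X+[0,0,.008],"near top");pr(c+.034*Y+sx*.034*X+[0,0,.008],"far top")
```

```text
tip now [352. 271.]
tip on counter [351. 319.]
coaster near bottom [434. 324.]
near top [435. 301.]
far top [520. 212.]
tip now [298. 258.]
tip on counter [297. 305.]
coaster near bottom [241. 275.]
near top [241. 253.]
far top [332. 168.]
```

Run:
```python
from h import *
im,d=bot.capture("scene"); W=cloud("scene",d)
for v in range(226,250,2): print(v,(v-210)*8,[ (W[v,u].round(3)).tolist() for u in (327,330,333)],im[v,330])
```

```text
226 128 [[0.434, -0.083, 0.07], [0.439, -0.088, 0.069], [0.44, -0.096, 0.071]] [14 18 17]
228 144 [[0.437, -0.081, 0.062], [0.44, -0.087, 0.063], [0.44, -0.097, 0.066]] [32 26 34]
230 160 [[0.437, -0.081, 0.057], [0.437, -0.09, 0.06], [0.441, -0.096, 0.06]] [30 33 36]
232 176 [[0.439, -0.079, 0.05], [0.437, -0.09, 0.054], [0.44, -0.097, 0.055]] [35 31 41]
234 192 [[0.437, -0.081, 0.046], [0.44, -0.088, 0.047], [0.442, -0.096, 0.048]] [39 41 44]
236 208 [[0.492, -0.041, 0.005], [0.495, -0.048, 0.006], [0.498, -0.056, 0.007]] [78 79 82]
238 224 [[0.48, -0.05, 0.006], [0.481, -0.059, 0.009], [0.488, -0.063, 0.008]] [89 89 94]
240 240 [[0.469, -0.058, 0.008], [0.473, -0.065, 0.008], [0.48, -0.069, 0.007]] [81 83 85]
242 256 [[0.462, -0.063, 0.007], [0.466, -0.07, 0.007], [0.471, -0.076, 0.007]] [76 78 84]
244 272 [[0.457, -0.067, 0.004], [0.458, -0.076, 0.007], [0.461, -0.083, 0.008]] [80 80 83]
246 288 [[0.457, -0.067, -0.002], [0.462, -0.073, -0.001], [0.461, -0.083, 0.002]] [74 76 76]
248 304 [[0.449, -0.073, -0.001], [0.454, -0.079, -0.002], [0.458, -0.085, -0.001]] [93 92 92]
```

Run:
```python
from h import *
K,R,t=cam("scene"); o=-R.T@t
def zat(u,v,c,half):
    # intersect pixel ray with finger outer-back plane
    Y=np.array([.982,.189,0]); d=R.T@np.linalg.inv(K)@[u,v,1]; p0=np.array(c)-Y*half
    s=((p0-o)@Y)/(d@Y); return (o+s*d).round(4)
print("s3 closed, tcp .0375",zat(332.5,190+145/4,[.4556,-.0812,0],.004+.013))
print("s4 .766, tcp .029",zat(325,190+178/4,[.4552,-.0809,0],.0333+.013))
print("s5 1.0, tcp .0389",zat(331.5,190+140/4,[.502,-.0718,0],.0435+.013))
print("s6 1.0, tcp .0168",zat(330,235.5,[.4905,-.0767,0],.0435+.013))
```

```text
s3 closed, tcp .0375 [ 0.4408 -0.0944  0.0699]
s4 .766, tcp .029 [ 0.4106 -0.0944  0.0593]
s5 1.0, tcp .0389 [ 0.4473 -0.0867  0.0684]
s6 1.0, tcp .0168 [ 0.4358 -0.0912  0.0454]
```

The visible finger seems to end about 25 mm above the reported TCP. I'll go down to z≈3 mm, which is safe either way, and check.

>>> {"api": "move_arm", "payload": {
  "increments": [
    {"xyz": [0, 0, 7], "roll": 0, "grip": 100},
    {"xyz": [0, 0, 4], "roll": 0, "grip": 100},
    {"xyz": [0, 0, 3], "roll": 0, "grip": 100},
    {"xyz": [0, 0, 0], "roll": 0, "grip": 100}
  ]
}}

```text
time_s: 10.33
position: [0.4907, -0.0769, 0.0033]
tcp_rot: [[-0.189, 0.982, -0.001], [0.982, 0.189, 0.0], [0.001, -0.001, -1.0]]
force: [0.5, -0.4, -0.1]
opening: 0.996
grasp_force: 0.0
```

Run:
```python
from h import *
im,d=bot.capture("scene"); W=cloud("scene",d)
for u in(328,331):
  for v in range(214,250,2): print(u,v,W[v,u].round(3).tolist(),im[v,u].tolist())
for n in ("scene","top"):
  if n=="top": im,d=bot.capture(n); W=cloud(n,d)
  m=(d>0)&(abs(W[...,0]-.49)<.1)&(abs(W[...,1]+.077)<.1)&(W[...,2]>.02)&(W[...,2]<.4)
  print(n,np.histogram(W[m][:,2],bins=np.arange(.02,.3,.01))[0])
s=bot.read_state();print(s["position"],s["force"])
```

```text
328 214 [0.403, -0.107, 0.12] [32, 27, 32]
328 216 [0.407, -0.105, 0.113] [35, 37, 40]
328 218 [0.406, -0.106, 0.109] [37, 34, 40]
328 220 [0.405, -0.106, 0.104] [35, 32, 37]
328 222 [0.429, -0.089, 0.084] [29, 25, 29]
328 224 [0.433, -0.086, 0.076] [16, 13, 15]
328 226 [0.432, -0.088, 0.072] [33, 26, 26]
328 228 [0.431, -0.088, 0.067] [30, 30, 35]
328 230 [0.434, -0.086, 0.06] [23, 26, 23]
328 232 [0.435, -0.085, 0.053] [25, 28, 34]
328 234 [0.436, -0.085, 0.048] [36, 38, 40]
328 236 [0.438, -0.084, 0.041] [32, 33, 39]
328 238 [0.437, -0.085, 0.036] [40, 41, 47]
328 240 [0.469, -0.061, 0.009] [75, 80, 82]
328 242 [0.466, -0.064, 0.005] [80, 82, 85]
328 244 [0.459, -0.069, 0.004] [75, 77, 78]
328 246 [0.455, -0.071, 0.001] [80, 82, 81]
328 248 [0.452, -0.074, -0.002] [91, 92, 91]
331 214 [0.406, -0.114, 0.121] [25, 28, 32]
331 216 [0.407, -0.114, 0.116] [28, 32, 32]
331 218 [0.41, -0.111, 0.109] [37, 37, 39]
331 220 [0.411, -0.111, 0.103] [36, 33, 40]
331 222 [0.433, -0.095, 0.085] [24, 27, 28]
331 224 [0.434, -0.095, 0.079] [23, 21, 29]
331 226 [0.433, -0.095, 0.074] [25, 25, 25]
331 228 [0.433, -0.096, 0.069] [23, 23, 26]
331 230 [0.433, -0.096, 0.063] [24, 29, 33]
331 232 [0.436, -0.094, 0.056] [33, 31, 36]
331 234 [0.438, -0.093, 0.049] [38, 39, 43]
331 236 [0.436, -0.094, 0.045] [35, 34, 40]
331 238 [0.438, -0.093, 0.038] [41, 38, 41]
331 240 [0.437, -0.094, 0.033] [40, 39, 40]
331 242 [0.468, -0.072, 0.007] [55, 58, 60]
331 244 [0.457, -0.08, 0.009] [77, 80, 84]
331 246 [0.459, -0.078, 0.001] [74, 77, 77]
331 248 [0.458, -0.079, -0.003] [93, 93, 92]
scene [  2  50  66  57  54  52  34  20 143 238 185 199 436 123 102 100  76 174
 211 114  89 130 124 111 117 115 103]
top [0 0 0 0 0 0 0 0 0 0 1 1 0 0 0 0 0 0 0 0 0 0 0 0 0 0 0]
[ 0.4910426  -0.07699905  0.00378912] [ 0.42862755 -0.37256468  0.03843454]
```

The whole gripper, body included, is about 29 mm higher than the reported TCP: the tips are at about 32 mm while the report says 3. I'll go on down by measured depth and watch the force.

>>> {"api": "move_arm", "payload": {
  "increments": [
    {"xyz": [0, 0, 8], "roll": 0, "grip": 100},
    {"xyz": [0, 0, 7], "roll": 0, "grip": 100},
    {"xyz": [0, 0, 5], "roll": 0, "grip": 100},
    {"xyz": [0, 0, 0], "roll": 0, "grip": 100},
    {"xyz": [0, 0, 0], "roll": 0, "grip": 100}
  ]
}}

```text
time_s: 10.85
position: [0.4907, -0.0769, -0.0167]
tcp_rot: [[-0.189, 0.982, -0.001], [0.982, 0.189, 0.001], [0.001, -0.001, -1.0]]
force: [-0.5, -0.2, 0.3]
opening: 0.998
grasp_force: 0.0
```

Run:
```python
from h import *
im,d=bot.capture("scene"); W=cloud("scene",d)
for u in(328,331):
  for v in range(238,254): print(u,v,W[v,u].round(3).tolist(),im[v,u].tolist())
s=bot.read_state();print(s["position"],s["force"])
```

```text
328 238 [0.435, -0.085, 0.037] [18, 17, 25]
328 239 [0.436, -0.085, 0.033] [29, 28, 34]
328 240 [0.437, -0.084, 0.03] [31, 35, 38]
328 241 [0.439, -0.083, 0.026] [38, 32, 36]
328 242 [0.435, -0.086, 0.026] [36, 35, 38]
328 243 [0.438, -0.084, 0.021] [35, 39, 41]
328 244 [0.438, -0.084, 0.018] [37, 36, 37]
328 245 [0.433, -0.088, 0.019] [35, 36, 38]
328 246 [0.439, -0.083, 0.012] [57, 55, 58]
328 247 [0.454, -0.072, -0.001] [77, 80, 80]
328 248 [0.453, -0.073, -0.004] [82, 83, 83]
328 249 [0.449, -0.077, -0.003] [78, 77, 77]
328 250 [0.44, -0.083, -0.0] [99, 97, 96]
328 251 [0.44, -0.083, -0.003] [101, 101, 97]
328 252 [0.435, -0.087, -0.002] [109, 108, 105]
328 253 [0.43, -0.091, -0.001] [103, 103, 100]
331 238 [0.438, -0.093, 0.038] [25, 23, 25]
331 239 [0.439, -0.092, 0.034] [31, 28, 35]
331 240 [0.441, -0.091, 0.03] [30, 31, 31]
331 241 [0.438, -0.093, 0.03] [34, 36, 42]
331 242 [0.436, -0.095, 0.028] [42, 37, 42]
331 243 [0.438, -0.093, 0.024] [34, 33, 34]
331 244 [0.436, -0.094, 0.022] [30, 31, 38]
331 245 [0.435, -0.095, 0.02] [31, 30, 28]
331 246 [0.441, -0.092, 0.014] [38, 38, 41]
331 247 [0.437, -0.094, 0.014] [48, 49, 48]
331 248 [0.457, -0.08, -0.002] [54, 54, 56]
331 249 [0.453, -0.083, -0.003] [55, 55, 56]
331 250 [0.447, -0.087, -0.002] [77, 78, 76]
331 251 [0.444, -0.09, -0.002] [98, 100, 97]
331 252 [0.434, -0.097, 0.002] [107, 105, 105]
331 253 [0.438, -0.094, -0.004] [108, 108, 104]
[ 0.49091777 -0.07697263 -0.01636996] [ 0.67949703  0.25157746 -0.00325734]
```

>>> {"api": "move_arm", "payload": {
  "increments": [
    {"xyz": [0, 0, 4], "roll": 0, "grip": 100},
    {"xyz": [0, 0, 3], "roll": 0, "grip": 100},
    {"xyz": [0, 0, 2], "roll": 0, "grip": 100},
    {"xyz": [0, 0, 0], "roll": 0, "grip": 100},
    {"xyz": [0, 0, 0], "roll": 0, "grip": 100}
  ]
}}

```text
time_s: 11.32
position: [0.491, -0.077, -0.0252]
tcp_rot: [[-0.189, 0.982, -0.0], [0.982, 0.189, 0.0], [0.0, -0.0, -1.0]]
force: [0.1, 0.0, 0.9]
opening: 0.999
grasp_force: 0.0
```

>>> {"api": "move_arm", "payload": {
  "increments": [
    {"xyz": [0, 0, 1], "roll": 0, "grip": 100},
    {"xyz": [0, 0, 1], "roll": 0, "grip": 100},
    {"xyz": [0, 0, 0], "roll": 0, "grip": 100}
  ]
}}

```text
time_s: 11.57
position: [0.4911, -0.077, -0.0271]
tcp_rot: [[-0.189, 0.982, -0.0], [0.982, 0.189, 0.0], [0.0, -0.0, -1.0]]
force: [0.4, 0.4, -0.3]
opening: 0.996
grasp_force: 0.0
```

Run:
```python
from h import *
im,d=bot.capture("scene"); W=cloud("scene",d)
for u in(328,331):
  for v in range(245,257): print(u,v,W[v,u].round(3).tolist(),im[v,u,0])
s=bot.read_state();print(s["position"],s["force"])
```

```text
328 245 [0.438, -0.084, 0.015] 40
328 246 [0.436, -0.086, 0.014] 35
328 247 [0.435, -0.086, 0.012] 29
328 248 [0.437, -0.085, 0.008] 37
328 249 [0.437, -0.085, 0.005] 39
328 250 [0.438, -0.085, 0.001] 68
328 251 [0.438, -0.084, -0.002] 101
328 252 [-0.47, -0.744, 0.626] 107
328 253 [0.43, -0.091, -0.001] 103
328 254 [0.421, -0.097, 0.001] 102
328 255 [0.423, -0.095, -0.003] 107
328 256 [0.42, -0.098, -0.003] 102
331 245 [0.438, -0.094, 0.019] 28
331 246 [0.439, -0.093, 0.015] 41
331 247 [0.441, -0.091, 0.011] 35
331 248 [0.439, -0.093, 0.009] 35
331 249 [0.437, -0.094, 0.008] 35
331 250 [0.439, -0.093, 0.004] 37
331 251 [0.437, -0.094, 0.002] 71
331 252 [0.442, -0.091, -0.004] 103
331 253 [0.436, -0.096, -0.002] 106
331 254 [0.432, -0.098, -0.003] 108
331 255 [0.427, -0.102, -0.002] 105
331 256 [0.42, -0.107, -0.0] 108
[ 0.49108441 -0.07704442 -0.02709145] [ 0.67459848 -0.11302119 -0.3636671 ]
```

The tips are now about 3 mm above the counter (reported −27, so the offset is about 30 mm). Closing on the edges.

>>> {"api": "move_arm", "payload": {
  "increments": [
    {"xyz": [0, 0, 0], "roll": 0, "grip": 80},
    {"xyz": [0, 0, 0], "roll": 0, "grip": 60},
    {"xyz": [0, 0, 0], "roll": 0, "grip": 60},
    {"xyz": [0, 0, 0], "roll": 0, "grip": 60},
    {"xyz": [0, 0, 0], "roll": 0, "grip": 60}
  ]
}}

```text
time_s: 12.03
position: [0.4914, -0.0771, -0.027]
tcp_rot: [[-0.189, 0.982, 0.0], [0.982, 0.189, -0.0], [-0.0, 0.0, -1.0]]
force: [0.4, -0.3, -1.1]
opening: 0.779
grasp_force: 30.0
```

>>> {"api": "move_arm", "payload": {
  "increments": [
    {"xyz": [0, 0, 0], "roll": 0, "grip": 50},
    {"xyz": [0, 0, 0], "roll": 0, "grip": 50},
    {"xyz": [0, 0, 0], "roll": 0, "grip": 50}
  ]
}}

```text
time_s: 12.28
position: [0.4913, -0.0771, -0.027]
tcp_rot: [[-0.189, 0.982, 0.0], [0.982, 0.189, -0.0], [-0.0, 0.0, -1.0]]
force: [-0.3, 0.1, 0.0]
opening: 0.781
grasp_force: 30.0
```

>>> {"api": "move_arm", "payload": {
  "increments": [
    {"xyz": [0, 0, -8], "roll": 0, "grip": 50},
    {"xyz": [0, 0, -20], "roll": 0, "grip": 50},
    {"xyz": [0, 0, -30], "roll": 0, "grip": 50},
    {"xyz": [0, 0, -22], "roll": 0, "grip": 50},
    {"xyz": [0, 0, 0], "roll": 0, "grip": 50}
  ]
}}

```text
time_s: 12.7
position: [0.4935, -0.0779, 0.0568]
tcp_rot: [[-0.189, 0.982, 0.007], [0.982, 0.189, -0.003], [-0.004, 0.006, -1.0]]
force: [-0.2, -0.9, -0.1]
opening: 0.782
grasp_force: 30.0
```

Run:
```python
from h import *
def ctr(P,a):
    Y=np.array([np.cos(a),np.sin(a)]);X=np.array([-Y[1],Y[0]])
    e=[np.percentile(P[:,:2]@v,[2,98]) for v in(Y,X)]
    return (e[0].mean()*Y+e[1].mean()*X).round(4),[np.ptp(q).round(4) for q in e]
for n in("top","scene"):
    f=np.load(n+".npz"); W=cloud(n,f["d"]); hsv=cv2.cvtColor(f["im"],cv2.COLOR_RGB2HSV)
    m=(f["d"]>0)&(abs(W[...,0]-.6155)<.11)&(abs(W[...,1]-.034)<.15)&(W[...,2]>-.01)&(W[...,2]<.03)&(hsv[...,0]>8)&(hsv[...,0]<35)&(hsv[...,1]>60)
    m=cv2.morphologyEx(m.astype(np.uint8),cv2.MORPH_OPEN,np.ones((3,3)))>0
    for a in(9,10.3,11.5): print("tray",n,m.sum(),a,*ctr(W[m],np.radians(a)))
    r=W[m&(W[...,2]>.0085)]; print("rim",len(r),*ctr(r,np.radians(10.3)),cv2.minAreaRect((r[:,:2]*1000).astype(np.float32)))
im,d=bot.capture("scene")
cv2.imwrite("pics/s7.png",cv2.resize(im[190:270,280:400],(780,520),interpolation=cv2.INTER_CUBIC)[...,::-1])
print(bot.read_state()["position"])
```

```text
tray top 875 9 [0.6168 0.0313] [np.float64(0.1356), np.float64(0.2218)]
tray top 875 10.3 [0.6166 0.0317] [np.float64(0.1335), np.float64(0.2227)]
tray top 875 11.5 [0.6176 0.0319] [np.float64(0.1345), np.float64(0.2238)]
rim 93 [0.6159 0.0322] [np.float64(0.1354), np.float64(0.2271)] ((614.3909301757812, 32.16822814941406), (138.5770263671875, 227.64822387695312), 10.322245597839355)
tray scene 1859 9 [0.6276 0.02  ] [np.float64(0.1692), np.float64(0.2537)]
tray scene 1859 10.3 [0.6273 0.0193] [np.float64(0.1683), np.float64(0.2558)]
tray scene 1859 11.5 [0.6269 0.0185] [np.float64(0.1674), np.float64(0.2575)]
rim 277 [0.6273 0.013 ] [np.float64(0.1709), np.float64(0.2714)] ((627.0767211914062, 12.28021240234375), (174.3638458251953, 274.8702392578125), 10.48047161102295)
[ 0.49254399 -0.07755654  0.05520041]
```

View pics/s7.png

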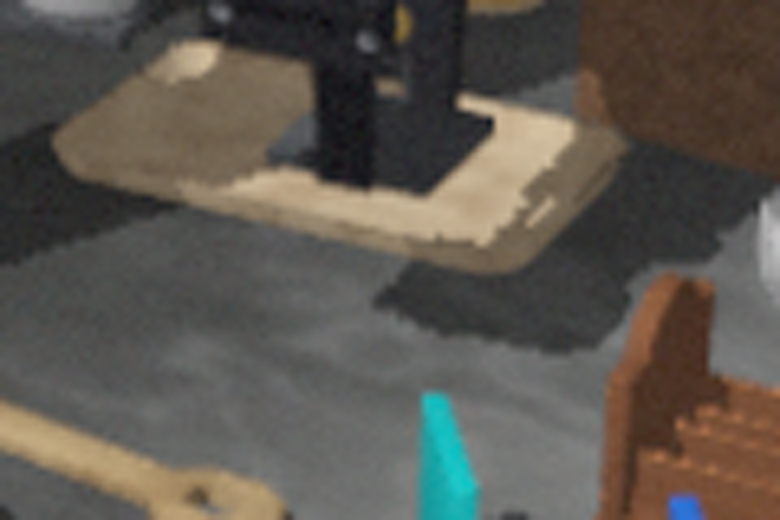

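The coaster is held flat and centred between the fingers to about 2 mm (crop (380,150)). On to the tray centre.

Run:
```python
from h import *
plan([(.616,.0335,.055,10.4),(.616,.0335,-.015,None)])
```

```text
->
  0.616
  0.0335
  0.055
  10.4
  ([17.0, 28.0, 0.0], np.float64(0.002))
  ([17.0, 29.0, 0.0], np.float64(0.002))
  ([17.0, 28.0, 0.0], np.float64(0.002))
  ([18.0, 28.0, 0.0], np.float64(0.001))
  ([17.3, 28.9, 0.2], np.float64(0.002))
->
  0.616
  0.0335
  -0.015
  None
  ([-0.0, -0.0, 35.0], np.float64(-0.0))
  ([-0.0, -0.0, 35.0], np.float64(-0.0))
```

>>> {"api": "move_arm", "payload": {
  "increments": [
    {"xyz": [17, 28, 0], "roll": 0.002, "grip": 50},
    {"xyz": [17, 29, 0], "roll": 0.002, "grip": 50},
    {"xyz": [17, 28, 0], "roll": 0.002, "grip": 50},
    {"xyz": [18, 28, 0], "roll": 0.001, "grip": 50},
    {"xyz": [17, 29, 0], "roll": 0.002, "grip": 50}
  ]
}}

```text
time_s: 13.17
position: [0.614, 0.0351, 0.0514]
tcp_rot: [[-0.18, 0.984, -0.004], [0.984, 0.18, 0.0], [0.001, -0.004, -1.0]]
force: [0.9, -0.1, -2.1]
opening: 0.783
grasp_force: 30.0
```

>>> {"api": "move_arm", "payload": {
  "increments": [
    {"xyz": [0, 0, 0], "roll": 0, "grip": 50},
    {"xyz": [0, 0, 0], "roll": 0, "grip": 50},
    {"xyz": [0, 0, 20], "roll": 0, "grip": 50},
    {"xyz": [0, 0, 20], "roll": 0, "grip": 50},
    {"xyz": [0, 0, 0], "roll": 0, "grip": 50}
  ]
}}

```text
time_s: 13.58
position: [0.6094, 0.0334, 0.0087]
tcp_rot: [[-0.179, 0.984, -0.011], [0.984, 0.179, 0.001], [0.003, -0.01, -1.0]]
force: [-1.0, -0.5, -2.0]
opening: 0.778
grasp_force: 30.0
```

>>> {"api": "move_arm", "payload": {
  "increments": [
    {"xyz": [0, 0, 15], "roll": 0, "grip": 50},
    {"xyz": [0, 0, 8], "roll": 0, "grip": 50},
    {"xyz": [0, 0, 6], "roll": 0, "grip": 50},
    {"xyz": [0, 0, 0], "roll": 0, "grip": 50},
    {"xyz": [0, 0, 0], "roll": 0, "grip": 50}
  ]
}}

```text
time_s: 14.0
position: [0.6144, 0.0335, -0.016]
tcp_rot: [[-0.18, 0.984, -0.001], [0.984, 0.18, 0.0], [0.0, -0.001, -1.0]]
force: [0.2, 0.1, -0.5]
opening: 0.78
grasp_force: 30.0
```

>>> {"api": "move_arm", "payload": {
  "increments": [
    {"xyz": [0, 2, 5], "roll": 0, "grip": 50},
    {"xyz": [0, 0, 2], "roll": 0, "grip": 50},
    {"xyz": [0, 0, 1], "roll": 0, "grip": 50},
    {"xyz": [0, 0, 0], "roll": 0, "grip": 50},
    {"xyz": [0, 0, 0], "roll": 0, "grip": 50}
  ]
}}

```text
time_s: 14.42
position: [0.6167, 0.0342, -0.0239]
tcp_rot: [[-0.18, 0.984, 0.0], [0.984, 0.18, -0.0], [-0.0, 0.0, -1.0]]
force: [-0.6, 0.6, -0.2]
opening: 0.78
grasp_force: 30.0
```

>>> {"api": "move_arm", "payload": {
  "increments": [
    {"xyz": [0, 0, 1], "roll": 0, "grip": 50},
    {"xyz": [0, 0, 0], "roll": 0, "grip": 50},
    {"xyz": [0, 0, 0], "roll": 0, "grip": 50}
  ]
}}

```text
time_s: 14.67
position: [0.6169, 0.0341, -0.0249]
tcp_rot: [[-0.18, 0.984, 0.0], [0.984, 0.18, -0.0], [-0.0, 0.0, -1.0]]
force: [0.4, 0.2, -0.0]
opening: 0.779
grasp_force: 30.0
```

>>> {"api": "move_arm", "payload": {
  "increments": [
    {"xyz": [0, 0, 0], "roll": 0, "grip": 84},
    {"xyz": [0, 0, 0], "roll": 0, "grip": 90},
    {"xyz": [0, 0, 0], "roll": 0, "grip": 90},
    {"xyz": [0, 0, 0], "roll": 0, "grip": 90},
    {"xyz": [0, 0, 0], "roll": 0, "grip": 90}
  ]
}}

```text
time_s: 15.08
position: [0.6168, 0.0341, -0.025]
tcp_rot: [[-0.18, 0.984, 0.0], [0.984, 0.18, -0.0], [-0.0, 0.0, -1.0]]
force: [0.8, -0.8, -0.6]
opening: 0.894
grasp_force: 0.0
```

>>> {"api": "move_arm", "payload": {
  "increments": [
    {"xyz": [0, 0, -10], "roll": 0, "grip": 90},
    {"xyz": [0, 0, -30], "roll": 0, "grip": 90},
    {"xyz": [0, 0, -40], "roll": 0, "grip": 100},
    {"xyz": [0, 0, -40], "roll": 0, "grip": 100},
    {"xyz": [0, 0, -40], "roll": 0, "grip": 100}
  ]
}}

```text
time_s: 15.5
position: [0.6162, 0.0341, 0.1371]
tcp_rot: [[-0.18, 0.984, -0.001], [0.984, 0.18, 0.0], [0.0, -0.001, -1.0]]
force: [1.5, 0.6, -1.1]
opening: 0.981
grasp_force: 0.0
```

Run:
```python
from h import *
plan([(.498,.319,.18,64.4)])
```

```text
->
  0.498
  0.319
  0.18
  64.4
  ([38.0, -8.0, -5.0], np.float64(-0.118))
  ([38.0, -4.0, -5.0], np.float64(-0.118))
  ([39.0, 1.0, -5.0], np.float64(-0.118))
  ([38.0, 5.0, -6.0], np.float64(-0.118))
  ([37.0, 10.0, -5.0], np.float64(-0.118))
  ([36.0, 14.0, -6.0], np.float64(-0.118))
  ([34.0, 19.0, -5.0], np.float64(-0.118))
  ([31.1, 22.0, -5.9], np.float64(-0.117))
```

>>> {"api": "move_arm", "payload": {
  "increments": [
    {"xyz": [38, -8, -20], "roll": -0.118, "grip": 100},
    {"xyz": [38, -4, -20], "roll": -0.118, "grip": 100},
    {"xyz": [39, 1, -3], "roll": -0.118, "grip": 100},
    {"xyz": [38, 5, 0], "roll": -0.118, "grip": 100},
    {"xyz": [37, 10, 0], "roll": -0.118, "grip": 100}
  ]
}}

```text
time_s: 15.92
position: [0.5431, 0.2105, 0.1782]
tcp_rot: [[-0.701, 0.714, 0.002], [0.714, 0.701, 0.001], [-0.001, 0.002, -1.0]]
force: [0.4, -0.3, -0.3]
opening: 0.997
grasp_force: 0.0
```

>>> {"api": "move_arm", "payload": {
  "increments": [
    {"xyz": [36, 14, 0], "roll": -0.118, "grip": 100},
    {"xyz": [34, 19, 0], "roll": -0.118, "grip": 100},
    {"xyz": [31, 22, 0], "roll": -0.117, "grip": 100},
    {"xyz": [0, 0, 0], "roll": 0, "grip": 100},
    {"xyz": [0, 0, 0], "roll": 0, "grip": 100}
  ]
}}

```text
time_s: 16.33
position: [0.4985, 0.3179, 0.1771]
tcp_rot: [[-0.903, 0.429, 0.001], [0.429, 0.903, -0.0], [-0.001, 0.0, -1.0]]
force: [0.1, 0.1, 0.1]
opening: 0.999
grasp_force: 0.0
```

Run:
```python
from h import *
im,d=bot.capture("top"); np.savez("top2.npz",im=im,d=d); W=cloud("top",d)
hsv=cv2.cvtColor(im,cv2.COLOR_RGB2HSV)
m=(d>0)&(abs(W[...,0]-.616)<.05)&(abs(W[...,1]-.033)<.07)&(hsv[...,2]<85)&(W[...,2]<.03)
v,u=np.where(m); print(m.sum(),cv2.minAreaRect((W[m][:,:2]*1000).astype(np.float32)),W[m][:,:2].mean(0),np.median(W[m][:,2]))
im2,d2=bot.capture("scene")
c1=cv2.resize(im[110:250,150:350],(800,560),interpolation=cv2.INTER_CUBIC)
cv2.imwrite("pics/s8.png",c1[...,::-1])
np.savez("scene2.npz",im=im2,d=d2)
plan([(.498,.319,.18,64.4)])
```

```text
7 ((644.6483154296875, 35.269527435302734), (4.822450637817383, 30.515771865844727), 5.177453517913818) [0.64372539 0.0422384 ] 0.011369544165178151
->
  0.498
  0.319
  0.18
  64.4
  ([3.2, 2.2, -3.2], np.float64(-0.0))
```

View pics/s8.png

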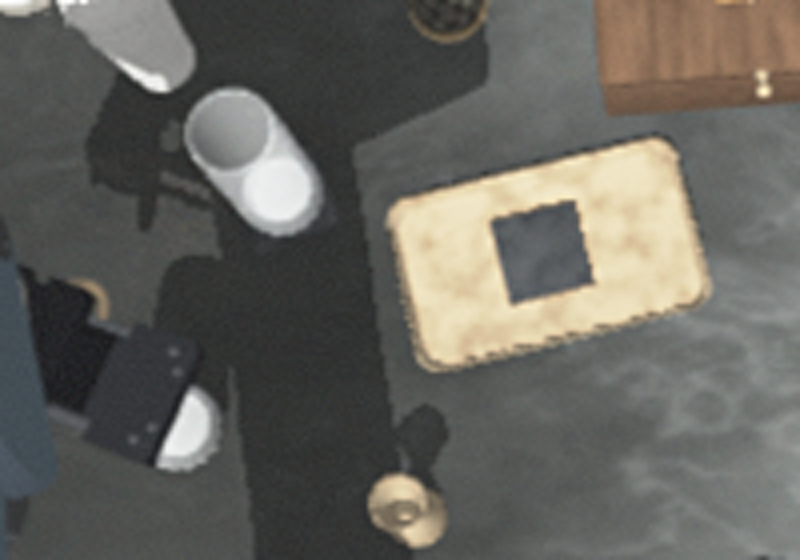

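The coaster lies square in the middle of the tray (crop (543,251), tray centre (549,253), so about 4 mm off). The gripper is over the bare tumbler. Now I'll measure the coaster precisely and descend.

Run:
```python
from h import *
for n,f in(("top","top2"),("scene","scene2")):
    g=np.load(f+".npz"); im=g["im"].astype(int); K,R,t=cam(n); o=-R.T@t
    v,u=np.mgrid[0:400,0:640]; D=np.stack([(u-K[0,2])/K[0,0],(v-K[1,2])/K[1,1],np.ones_like(u)*1.],-1)@R
    P=o+D*((.010-o[2])/D[...,2])[...,None]
    sat=im[...,0]-im[...,2]
    m=(abs(P[...,0]-.616)<.05)&(abs(P[...,1]-.034)<.05)&(sat<15)
    k,l,s,_=cv2.connectedComponentsWithStats(m.astype(np.uint8)); m=l==1+s[1:,4].argmax()
    print(n,m.sum(),np.round(P[m].mean(0),4),cv2.minAreaRect((P[m][:,:2]*1000).astype(np.float32)))
```

```text
top 438 [0.6164 0.0364 0.01  ] ((616.494140625, 36.40500259399414), (66.19344329833984, 64.70667266845703), 10.055415153503418)
scene 269 [0.6071 0.0306 0.01  ] ((607.98046875, 30.679351806640625), (74.84001922607422, 71.16820526123047), 10.224892616271973)
```

>>> {"api": "move_arm", "payload": {
  "increments": [
    {"xyz": [1, 1, 0], "roll": 0, "grip": 100},
    {"xyz": [0, 0, 20], "roll": 0, "grip": 100},
    {"xyz": [0, 0, 30], "roll": 0, "grip": 100},
    {"xyz": [0, 0, 30], "roll": 0, "grip": 100},
    {"xyz": [0, 0, 20], "roll": 0, "grip": 100}
  ]
}}

```text
time_s: 16.85
position: [0.4992, 0.3152, 0.0743]
tcp_rot: [[-0.9, 0.435, -0.002], [0.435, 0.9, -0.001], [0.002, -0.002, -1.0]]
force: [-1.1, -0.2, 0.7]
opening: 1.001
grasp_force: 0.0
```

>>> {"api": "move_arm", "payload": {
  "increments": [
    {"xyz": [0, 0, 10], "roll": 0, "grip": 100},
    {"xyz": [0, 0, 4], "roll": 0, "grip": 100},
    {"xyz": [0, 0, 0], "roll": 0, "grip": 100},
    {"xyz": [0, 0, 0], "roll": 0, "grip": 100}
  ]
}}

```text
time_s: 17.18
position: [0.5006, 0.3172, 0.0633]
tcp_rot: [[-0.901, 0.433, 0.002], [0.433, 0.901, 0.001], [-0.001, 0.001, -1.0]]
force: [1.1, 0.5, 0.4]
opening: 1.003
grasp_force: 0.0
```

Run:
```python
from h import *
im,d=bot.capture("scene"); cv2.imwrite("pics/s9.png",cv2.resize(im[90:230,170:370],(800,560),interpolation=cv2.INTER_CUBIC)[...,::-1])
```

```text
(no output)
```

View pics/s9.png

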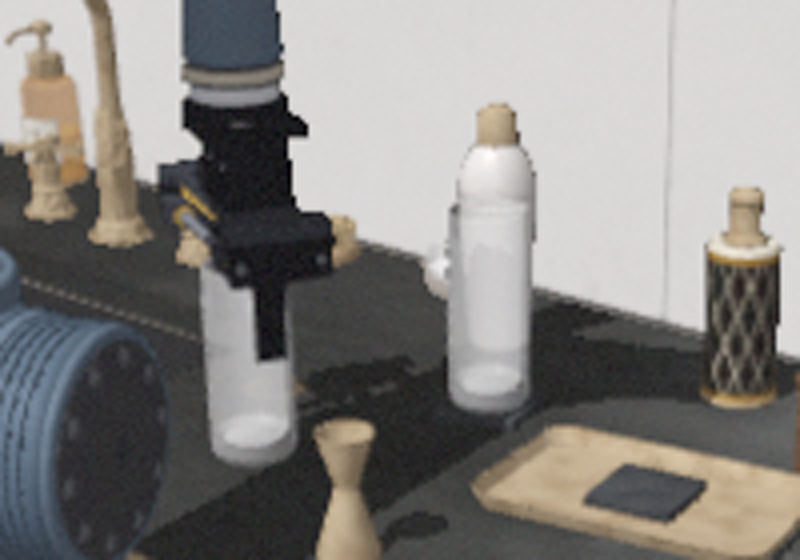

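The jaws straddle the tumbler just below its rim (crop (265,330)), and the body clears the top. I'll centre 3 mm along tool x and close.

>>> {"api": "move_arm", "payload": {
  "increments": [
    {"xyz": [3, 0, 0], "roll": 0, "grip": 100},
    {"xyz": [0, 0, 0], "roll": 0, "grip": 85},
    {"xyz": [0, 0, 0], "roll": 0, "grip": 80},
    {"xyz": [0, 0, 0], "roll": 0, "grip": 75},
    {"xyz": [0, 0, 0], "roll": 0, "grip": 70}
  ]
}}

```text
time_s: 17.65
position: [0.4967, 0.3188, 0.0627]
tcp_rot: [[-0.902, 0.432, 0.001], [0.432, 0.902, 0.0], [-0.001, 0.001, -1.0]]
force: [-0.3, 0.1, -0.2]
opening: 0.784
grasp_force: 0.0
```

>>> {"api": "move_arm", "payload": {
  "increments": [
    {"xyz": [0, 0, 0], "roll": 0, "grip": 65},
    {"xyz": [0, 0, 0], "roll": 0, "grip": 55},
    {"xyz": [0, 0, 0], "roll": 0, "grip": 50},
    {"xyz": [0, 0, 0], "roll": 0, "grip": 50},
    {"xyz": [0, 0, 0], "roll": 0, "grip": 50}
  ]
}}

```text
time_s: 18.07
position: [0.497, 0.3189, 0.0626]
tcp_rot: [[-0.902, 0.432, 0.001], [0.432, 0.902, 0.0], [-0.0, 0.001, -1.0]]
force: [0.1, 1.5, 1.9]
opening: 0.718
grasp_force: 30.0
```

Run:
```python
from h import *
s=bot.read_state(); print(s["position"],s["opening"],s["grasp_force"],s["force"])
z=s["position"][2]
plan([(*s["position"][:2],z+.06,None),(.617,.035,z+.06,None)])
```

```text
[0.49697556 0.31889039 0.06256745] 0.718071998320202 30.019008349020382 [0.14091478 1.49734411 1.93867109]
->
  0.49697555897908646
  0.31889039490897614
  0.1225674526204851
  None
  ([0.0, 0.0, -30.0], np.float64(-0.0))
  ([0.0, 0.0, -30.0], np.float64(-0.0))
->
  0.617
  0.035
  0.1225674526204851
  None
  ([-29.0, -26.0, 0.0], np.float64(-0.0))
  ([-29.0, -25.0, 0.0], np.float64(-0.0))
  ([-29.0, -26.0, 0.0], np.float64(-0.0))
  ([-29.0, -25.0, 0.0], np.float64(-0.0))
  ([-29.0, -26.0, 0.0], np.float64(-0.0))
  ([-29.0, -25.0, 0.0], np.float64(-0.0))
  ([-28.0, -26.0, 0.0], np.float64(-0.0))
  ([-28.9, -25.1, 0.0], np.float64(-0.0))
```

>>> {"api": "move_arm", "payload": {
  "increments": [
    {"xyz": [0, 0, -8], "roll": 0, "grip": 50},
    {"xyz": [0, 0, -20], "roll": 0, "grip": 50},
    {"xyz": [0, 0, -20], "roll": 0, "grip": 50},
    {"xyz": [0, 0, -12], "roll": 0, "grip": 50},
    {"xyz": [-15, -13, 0], "roll": 0, "grip": 50}
  ]
}}

```text
time_s: 18.48
position: [0.5043, 0.3032, 0.1249]
tcp_rot: [[-0.903, 0.43, 0.003], [0.43, 0.903, 0.003], [-0.001, 0.004, -1.0]]
force: [1.8, 0.5, -4.5]
opening: 0.72
grasp_force: 30.1
```

>>> {"api": "move_arm", "payload": {
  "increments": [
    {"xyz": [-24, -21, 0], "roll": 0, "grip": 50},
    {"xyz": [-27, -24, 0], "roll": 0, "grip": 50},
    {"xyz": [-27, -24, 0], "roll": 0, "grip": 50},
    {"xyz": [-27, -24, 0], "roll": 0, "grip": 50},
    {"xyz": [-27, -24, 0], "roll": 0, "grip": 50}
  ]
}}

```text
time_s: 18.9
position: [0.5721, 0.1362, 0.1219]
tcp_rot: [[-0.902, 0.432, -0.003], [0.432, 0.902, -0.0], [0.002, -0.002, -1.0]]
force: [0.9, -0.5, -3.1]
opening: 0.72
grasp_force: 30.1
```

>>> {"api": "move_arm", "payload": {
  "increments": [
    {"xyz": [-27, -24, 0], "roll": 0, "grip": 50},
    {"xyz": [-24, -21, 0], "roll": 0, "grip": 50},
    {"xyz": [-18, -16, 0], "roll": 0, "grip": 50},
    {"xyz": [-11, -9, 0], "roll": 0, "grip": 50},
    {"xyz": [-4, -4, 0], "roll": 0, "grip": 50}
  ]
}}

```text
time_s: 19.32
position: [0.6172, 0.0326, 0.1219]
tcp_rot: [[-0.901, 0.434, -0.001], [0.434, 0.901, -0.0], [0.0, -0.001, -1.0]]
force: [0.1, -0.0, -2.9]
opening: 0.721
grasp_force: 30.1
```

>>> {"api": "move_arm", "payload": {
  "increments": [
    {"xyz": [0, 0, 0], "roll": 0, "grip": 50},
    {"xyz": [0, 0, 0], "roll": 0, "grip": 50},
    {"xyz": [0, 0, 0], "roll": 0, "grip": 50},
    {"xyz": [0, 0, 0], "roll": 0, "grip": 50}
  ]
}}

```text
time_s: 19.65
position: [0.6158, 0.0366, 0.1223]
tcp_rot: [[-0.903, 0.43, -0.001], [0.43, 0.903, 0.0], [0.001, -0.0, -1.0]]
force: [-0.1, -0.1, -3.1]
opening: 0.724
grasp_force: 30.1
```

Run:
```python
from h import *
im,d=bot.capture("scene"); np.savez("scene3.npz",im=im,d=d)
m=bot.trace("tumbler","scene"); W=cloud("scene",d)
for r in m[:2]:
    P=W[r["mask"]&(d>0)]; print(r["conf"],P.mean(0).round(3),np.percentile(P[:,2],[1,99]).round(3))
plan([(.617,.035,.1226,None)])
s=bot.read_state(); print(s["position"],s["force"],s["opening"])
```

```text
0.73 [0.595 0.025 0.127] [0.06  0.206]
->
  0.617
  0.035
  0.1226
  None
  ([-1.2, -0.8, -0.2], np.float64(-0.0))
[0.61622776 0.03624476 0.12238761] [-0.07417865 -0.1272839  -3.42864146] 0.7237119874023672
```

>>> {"api": "move_arm", "payload": {
  "increments": [
    {"xyz": [-1, -1, 10], "roll": 0, "grip": 50},
    {"xyz": [0, 0, 15], "roll": 0, "grip": 50},
    {"xyz": [0, 0, 12], "roll": 0, "grip": 50},
    {"xyz": [0, 0, 5], "roll": 0, "grip": 50},
    {"xyz": [0, 0, 0], "roll": 0, "grip": 50}
  ]
}}

```text
time_s: 20.17
position: [0.6155, 0.0338, 0.0781]
tcp_rot: [[-0.902, 0.432, -0.005], [0.432, 0.902, 0.001], [0.004, -0.001, -1.0]]
force: [-0.1, 0.5, -3.3]
opening: 0.719
grasp_force: 30.1
```

>>> {"api": "move_arm", "payload": {
  "increments": [
    {"xyz": [0, 0, 0], "roll": 0, "grip": 50},
    {"xyz": [0, 0, 0], "roll": 0, "grip": 50}
  ]
}}

```text
time_s: 20.33
position: [0.6178, 0.0335, 0.0807]
tcp_rot: [[-0.902, 0.432, 0.001], [0.432, 0.902, -0.0], [-0.001, 0.0, -1.0]]
force: [-0.1, -0.8, -3.1]
opening: 0.718
grasp_force: 30.1
```

Run:
```python
from h import *
im,d=bot.capture("scene"); 
m=bot.camera_model("scene")
pj=lambda p:cv2.projectPoints(np.array([p]),np.array(m["rvec"]),np.array(m["tvec"]),np.array(m["intrinsics"]),None)[0].ravel()
s=bot.read_state(); print(s["position"],s["force"])
big=cv2.resize(im[140:240,270:400],(780,600),interpolation=cv2.INTER_CUBIC)
cv2.imwrite("pics/s10.png",big[...,::-1])
for p in([.617,.035,.01],[.617,.035,.018]): print(((pj(p)-[270,140])*6).round())
```

```text
[0.6179762  0.03343687 0.08095748] [ 1.01723513 -0.57324288 -3.21117742]
[371. 427.]
[371. 412.]
```

View pics/s10.png

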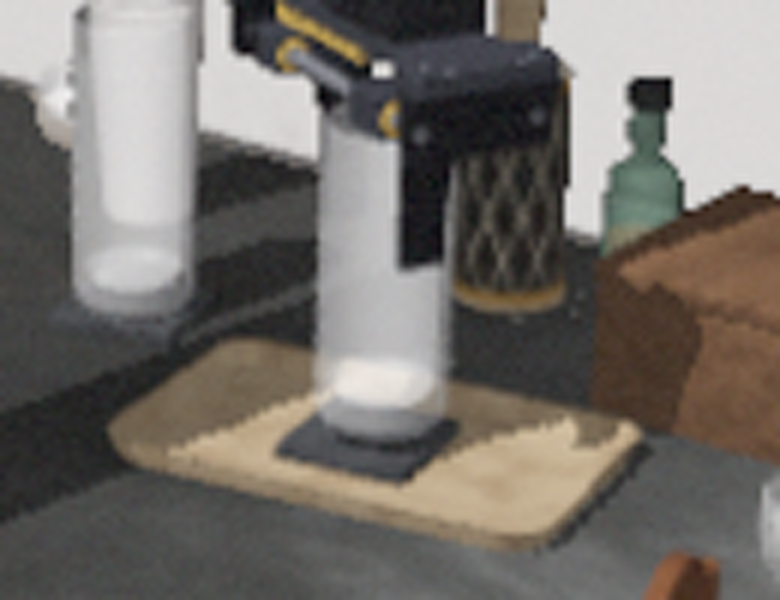

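The tumbler hovers over the coaster, but its centre at crop x≈383 looks a little right of the coaster's centre (~370). I'll measure that.

Run:
```python
from h import *
from scipy.optimize import least_squares
im,d=bot.capture("scene"); W=cloud("scene",d)
K,R,t=cam("scene"); o=-R.T@t; vd=np.array([.617,.034])-o[:2]; vd/=np.linalg.norm(vd); rt=np.array([vd[1],-vd[0]])
print("right dir",rt.round(3))
def side(W,d,c):
    m=(d>0)&(np.linalg.norm(W[...,:2]-c,axis=-1)<.045)&(W[...,2]>.03)&(W[...,2]<.085); P=W[m][:,:2]
    q=(P-c)@rt; lo,hi=np.percentile(q,[1,99]); 
    f=least_squares(lambda p:np.linalg.norm(P-p,axis=1)-.031,c,loss="soft_l1",f_scale=.002).x
    return len(P),((lo+hi)/2*1000).round(1),((hi-lo)*1000).round(1),f.round(4)
print("held now",side(W,d,np.array([.617,.034])))
g=np.load("scene.npz"); print("bare at start (grasp centre .497,.319)",side(cloud("scene",g["d"]),g["d"],np.array([.497,.319])))
# edges in rows by gradient
g=cv2.GaussianBlur(im,(3,1),0).astype(int).sum(2)
mdl=bot.camera_model("scene"); pj=lambda p:cv2.projectPoints(np.array([p]),np.array(mdl["rvec"]),np.array(mdl["tvec"]),K,None)[0].ravel()
for z in(.04,.05,.06,.07):
    u,v=pj([.617,.034,z]); v=int(round(v)); row=g[v,300:365]; gr=np.diff(row)
    print(z,"axis proj",u.round(1),"left",301+gr[10:30].argmax()+10-.5,"right",301+gr[36:60].argmin()+36-.5)
```

```text
right dir [ 0.582 -0.813]
held now (397, np.float64(1.6), np.float64(62.6), array([0.618 , 0.0326]))
bare at start (grasp centre .497,.319) (375, np.float64(1.9), np.float64(60.6), array([0.4977, 0.3188]))
0.04 axis proj 332.3 left 322.5 right 343.5
0.05 axis proj 332.4 left 322.5 right 344.5
0.06 axis proj 332.5 left 322.5 right 343.5
0.07 axis proj 332.6 left 322.5 right 344.5
```

Both cameras put the coaster about 3.5 mm to the left of the tumbler. I'll shift, then set the tumbler down gently.

>>> {"api": "move_arm", "payload": {
  "increments": [
    {"xyz": [3, 2, 0], "roll": 0, "grip": 50},
    {"xyz": [0, 0, 3], "roll": 0, "grip": 50},
    {"xyz": [0, 0, 2], "roll": 0, "grip": 50},
    {"xyz": [0, 0, 1], "roll": 0, "grip": 50},
    {"xyz": [0, 0, 0], "roll": 0, "grip": 50}
  ]
}}

```text
time_s: 20.85
position: [0.6151, 0.0367, 0.074]
tcp_rot: [[-0.902, 0.432, -0.001], [0.432, 0.902, 0.0], [0.001, -0.0, -1.0]]
force: [-0.5, 0.9, -2.4]
opening: 0.719
grasp_force: 30.1
```

>>> {"api": "move_arm", "payload": {
  "increments": [
    {"xyz": [0, 0, 0.5], "roll": 0, "grip": 50},
    {"xyz": [0, 0, 0.5], "roll": 0, "grip": 50},
    {"xyz": [0, 0, 0], "roll": 0, "grip": 50},
    {"xyz": [0, 0, 0], "roll": 0, "grip": 50}
  ]
}}

```text
time_s: 21.18
position: [0.6155, 0.0366, 0.0734]
tcp_rot: [[-0.902, 0.432, 0.0], [0.432, 0.902, -0.0], [-0.0, -0.0, -1.0]]
force: [0.4, -0.2, -3.7]
opening: 0.722
grasp_force: 30.1
```

>>> {"api": "move_arm", "payload": {
  "increments": [
    {"xyz": [0, 0, 0.5], "roll": 0, "grip": 50},
    {"xyz": [0, 0, 0], "roll": 0, "grip": 50},
    {"xyz": [0, 0, 0], "roll": 0, "grip": 50}
  ]
}}

```text
time_s: 21.43
position: [0.6155, 0.0366, 0.0731]
tcp_rot: [[-0.902, 0.432, 0.0], [0.432, 0.902, -0.0], [-0.0, 0.0, -1.0]]
force: [-1.2, -0.2, -0.7]
opening: 0.721
grasp_force: 30.1
```

>>> {"api": "move_arm", "payload": {
  "increments": [
    {"xyz": [0, 0, 0.5], "roll": 0, "grip": 50},
    {"xyz": [0, 0, 0], "roll": 0, "grip": 50},
    {"xyz": [0, 0, 0], "roll": 0, "grip": 50}
  ]
}}

```text
time_s: 21.68
position: [0.6157, 0.0366, 0.0731]
tcp_rot: [[-0.902, 0.432, 0.001], [0.432, 0.902, -0.0], [-0.001, 0.0, -1.0]]
force: [-2.6, 0.7, 4.5]
opening: 0.715
grasp_force: 30.1
```

Contact is made (about 7 N). Release and retreat.

>>> {"api": "move_arm", "payload": {
  "increments": [
    {"xyz": [0, 0, 0], "roll": 0, "grip": 76},
    {"xyz": [0, 0, 0], "roll": 0, "grip": 80},
    {"xyz": [0, 0, 0], "roll": 0, "grip": 90},
    {"xyz": [0, 0, 0], "roll": 0, "grip": 100},
    {"xyz": [0, 0, 0], "roll": 0, "grip": 100}
  ]
}}

```text
time_s: 22.1
position: [0.6155, 0.0366, 0.0721]
tcp_rot: [[-0.902, 0.432, -0.0], [0.432, 0.902, 0.0], [0.0, 0.0, -1.0]]
force: [0.4, 0.1, -0.4]
opening: 0.938
grasp_force: 0.0
```

>>> {"api": "move_arm", "payload": {
  "increments": [
    {"xyz": [0, 0, 0], "roll": 0, "grip": 100},
    {"xyz": [0, 0, -10], "roll": 0, "grip": 100},
    {"xyz": [0, 0, -25], "roll": 0, "grip": 100},
    {"xyz": [0, 0, -35], "roll": 0, "grip": 100},
    {"xyz": [0, 0, -35], "roll": 0, "grip": 100}
  ]
}}

```text
time_s: 22.52
position: [0.6146, 0.0367, 0.1782]
tcp_rot: [[-0.902, 0.432, -0.002], [0.432, 0.902, 0.0], [0.002, -0.001, -1.0]]
force: [0.7, 0.3, 1.2]
opening: 0.999
grasp_force: 0.0
```

>>> {"api": "move_arm", "payload": {
  "increments": [
    {"xyz": [20, 0, -20], "roll": 0, "grip": 100},
    {"xyz": [40, 0, 0], "roll": 0, "grip": 100},
    {"xyz": [40, 0, 0], "roll": 0, "grip": 100},
    {"xyz": [40, 0, 0], "roll": 0, "grip": 100},
    {"xyz": [20, 0, 0], "roll": 0, "grip": 100}
  ]
}}

```text
time_s: 22.93
position: [0.4656, 0.1073, 0.1978]
tcp_rot: [[-0.902, 0.431, -0.004], [0.431, 0.902, 0.001], [0.004, -0.001, -1.0]]
force: [-0.2, -1.2, -0.7]
opening: 1.001
grasp_force: 0.0
```

Run:
```python
from h import *
from scipy.optimize import least_squares
for n in("scene","top"):
    im,d=bot.capture(n); W=cloud(n,d); c=np.array([.6165,.0355])
    m=(d>0)&(np.linalg.norm(W[...,:2]-c,axis=-1)<.05)
    for z0,z1 in((.03,.085),(.085,.14),(.145,.2)):
        P=W[m&(W[...,2]>z0)&(W[...,2]<z1)][:,:2]
        if len(P)>20: print(n,z0,len(P),least_squares(lambda p:np.linalg.norm(P-p,axis=1)-.031,c,loss="soft_l1",f_scale=.002).x.round(4))
    print(W[m][:,2].max())
    K,R,t=cam(n); o=-R.T@t
    v,u=np.mgrid[0:400,0:640]; D=np.stack([(u-K[0,2])/K[0,0],(v-K[1,2])/K[1,1],np.ones_like(u)*1.],-1)@R
    P=o+D*((.010-o[2])/D[...,2])[...,None]; i=im.astype(int)
    k=(abs(P[...,0]-.616)<.05)&(abs(P[...,1]-.034)<.05)&(i[...,0]-i[...,2]<12)&(i.sum(2)<280)
    print(n,"dark",k.sum(),cv2.minAreaRect((P[k][:,:2]*1000).astype(np.float32)))
    if n=="top": cv2.imwrite("pics/s11.png",cv2.resize(im[130:220,220:340],(720,540),interpolation=cv2.INTER_CUBIC)[...,::-1])
print(bot.read_state()["position"])
```

```text
scene 0.03 391 [0.6153 0.0364]
scene 0.085 424 [0.6158 0.0362]
scene 0.145 203 [0.6146 0.0358]
0.1606839738934583
scene dark 118 ((605.9388427734375, 29.710311889648438), (72.17588806152344, 67.54849243164062), 12.723737716674805)
top 0.03 206 [0.6142 0.037 ]
top 0.085 243 [0.6149 0.0371]
top 0.145 122 [0.6158 0.037 ]
0.7806884226379622
top dark 27 ((589.3457641601562, 31.314483642578125), (12.083490371704102, 60.36496353149414), 14.63300895690918)
[0.46661338 0.1072736  0.19797661]
```

```bash
python3 -c "
from rig import bot
print(bot.hand_in())"
```

```text
the job is handed in; nothing more can be done
None
```

I handed the job in at about 23 s: the slate coaster is flat, square and about 4 mm off the tray's centre, with the bare tumbler upright about 2 mm off the coaster's centre. No verdict came back, the gripper hung about 30 mm above its reported TCP (I corrected for it), and I viewed 12 pictures against your limit of 10.

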